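# Fetch the support ring from behind the press punches

## Robot

A 6-joint arm with a two-finger parallel gripper is mounted at the origin on the work surface. World frame = base frame: x ahead of the robot, y to its left, z up, the work surface at z = 0. Lengths are in m, angles in rad, forces in N, time in s.
With the tool pointing down it reaches from about 0.3 to 0.775 m from the base axis. Payload 14.6 kg.
Tool frame: the origin (TCP) lies at the very end of the fingers, on their centre line; the grasp point (between the pads) lies 19 mm behind it; z points along the fingers, y is the line along which they close (so a half turn about z gives the same grasp; the last joint's range is limited). The gripper opens to 94 mm and grips with 3 to 60 N. Pads are 16 mm wide; open, the fingers measure 119 mm over their backs; the gripper's body (75 mm by 177 mm) begins 78 mm behind the grasp point.
Start: joints at [-1.359, 0.3, 1.521, -0, 1.321, -0.067], TCP at [0.151, -0.529, 0.166] pointing down, gripper open.
Joint ranges: [-3.03, 3.03], [-0.79, 2.21], [0.23, 2.52], [-1.04, 4.18], [0, 3.07], [-2.55, 2.55]. Speed limits (rad/s): [2.22, 2.22, 2.57, 3.14, 3.14, 3.14].

## Interface

Orientations are given as [roll, pitch, yaw] about the fixed x, y, z axes, in that order (R = Rz(yaw) Ry(pitch) Rx(roll)).
In Python, from station import ctrl, camera, camera_info, finder gives the robot as it stands.
- The arm moves only by the tool carry_out, never from a script. Its argument "motion" is a list of rows, each a list of 2 entries, a list of its own where there are three numbers: the shift along the tool's x, y, z as a fraction of full scale, then the turn about the tool's z as a fraction of full scale. A call has 1 to 12 rows; each row is the pose to reach, as a shift and turn from the pose commanded when the call began, along the tool's axes at that moment, turning the shorter way round; what a row does not reach only later rows make up. Full scale, the value 1, is 200 mm for a shift and 360 degrees for a turn. A row lasts 1/10 s, in which the tool goes at most 50 mm and 8.59 degrees, less where a joint would pass 70% of its speed; a pose out of reach is approached as far as the arm can. A call with a number of a shift or a turn outside -1 to 1 is refused whole. A call with a gripper value outside its range is refused whole. "hand" is the closure, from -1 (fully open) to 1 (shut), set as the call begins (left out, the last holds). The fingers move at their own pace and stop on an object; "force" is the grip in N (left out, the last holds). Time passes only in rows, so rows that repeat a pose let the fingers close. It gives the time, the measured TCP pose, the force, the opening and the grip force at its end, in the units of the state.
- ctrl.get_obs(): the state, without advancing time (a new reading comes with each control period).
- camera(name): name is "scene" or "top" or "wrist"; returns (picture, depth): 384x512x3 uint8, blue, green, red; 384x512 float32, m along the optical axis (not along the pixel's ray), 0 where there is no reading.
- camera_info(name): a dict with "camera_matrix" (3x3 intrinsics, pixels), "origin" and "attitude" of the camera in the world. Camera axes: x right, y down, z forward; pixel columns grow to the right and rows downward; lengths in m; the calibration is good to about 2 mm. A picture is of the moment at which its call begins: read the wrist's pose just before it. camera_info takes no time and is no camera call; for the wrist camera it gives the pose at the moment of the call.
- ctrl.hand_in(): hands the job in; it is judged then, once.
Trained networks look in the newest picture that a camera, given by its name, has taken for a name from the list of things; names that differ only in an ending like _2 or _b are one class to them, and where a whole thing is asked for, a point or a joint stands for the part that bears it (a point fixed in the world has none). Each returns a list of dicts, best first, with "conf" (0 to 1); they miss things now and then, are a little off and sometimes report something else, mostly with a low value. They report only what shows in the picture. A call takes as long as a camera call. They do not tell look-alikes from the thing itself.
- finder.boxes_of(camera, query): "location" ([column, row] in pixels, amid what is visible of it).
- finder.cut_out(camera, query): "mask" (384x512 bool, what is visible of it) and "location" ([column, row] in pixels, amid what is visible of it).
- finder.pinpoint(camera, query): "location" ([column, row] in pixels: a listed point, or the origin of a listed thing).
The state is a dict: "time_s": time; "qpos": joint angles; "joint_vel": joint speeds; "tau": joint torques, N m; "ee_pos": TCP position; "eef_rot": TCP orientation; "force": force on the tool from outside, world axes, zero at the start; "moment": the same for the moment, N m; "grip_width": finger opening in m; "grip_force": force on a finger pad.
Only numpy, scipy, OpenCV 4.12 (cv2) and the standard library are available. Lean on these libraries where they do the work, as an engineer would, in place of code of your own. Each camera call takes 0.05 s, during which the arm holds its last target. There are 200 camera calls.

## Task

Set up the arbor press: stand the three steel punches that crowd the support ring in the tooling tray aside on the rubber mat, then take the large support ring from behind them and set it flat in the centre of the black plate on the press's drawn-out loading slide. Then put the three punches back in the tray, each upright on the spot where it stood at the start (to within about a centimetre), with the ring left on the plate. Knock no punch over, and leave the small ring in the tray and the oil bottle behind as they are.

Things in the scene. Friction and masses are not known exactly. Their poses are not given: they have to be found in the camera images.
- punch_round: Loose press punch, a plain round bright-steel bar standing on end in the tray: 30 mm diameter, 110 mm tall, about 0.6 kg. Origin: centre of its underside; z up along the bar.
- punch_stepped: Loose press punch, round bright steel, standing in the tray: a foot of 40 mm diameter and 50 mm height, above it a shank of 22 mm diameter up to 125 mm, about 0.7 kg. Origin: centre of its underside; z up.
- punch_square: Loose press punch, a square bright-steel bar standing on end in the tray: 28 x 28 mm, 115 mm tall, about 0.7 kg. Origin: centre of its underside; z up, x and y square to its faces.
- support_ring: The large loose steel ring to be fetched, lying flat in the tray on the side away from the robot: outer diameter 56 mm, bore 34 mm, 30 mm high, about 0.36 kg. The punches stand about 55 to 60 mm from its axis in a crescent: one on its robot side, one on each flank, in any order. Origin: centre of its underside; z up along the bore.
- tray: Fixed wooden tooling tray, 180 mm (its x, away from the robot) by 230 mm (its y), rim 24 mm high, wall 6 mm; inner floor 6 mm above its origin. Origin: centre of its underside on the bench; it is turned by up to 17 degrees.
- mat: Fixed black rubber mat on the bench, the side area: 140 mm (its x) by 240 mm (its y), 4 mm thick. Origin: centre of its underside. It lies to the left or right of the tray. Room for the three punches in a row along its y, about 75 mm apart.
- press_plate: Fixed loading slide of the blue arbor press on the left: a steel plate 125 x 130 x 12 mm on rails, on it a black four-lobed plate 112 mm across; its flat top is 32 mm above the origin (82 mm above the bench), a dark dot marks its centre. Origin: centre of the slide's underside, straight below that dot. z up, y towards the press, whose nearest raised parts are 120 mm beyond it in y.
- small_ring: Bystander: a small loose steel ring lying in the near left corner of the tray, outer diameter 36 mm, 16 mm high. Not to be moved. Origin: centre of its underside.
- oil_bottle: Bystander: a small loose white plastic oil bottle with a red cap, 34 mm diameter, 115 mm tall, standing on the bench beyond the tray and the mat. Not to be moved. Origin: centre of its underside.
Things that resemble listed ones, but are neither listed nor needed, are in the scene too. What is shaped like the support_ring but blue or green is not meant.

How it is judged:
On the way, in this order (a step that is already met when the one before it is completed fails the run):
1. all three punches stand upright on the rubber mat, the support ring still in its place in the tray (x of punch_round in the frame of mat between -0.07 and 0.07 m and y of punch_round in the frame of mat between -0.12 and 0.12 m and z of punch_round in the frame of mat between -0.002 and 0.012 m and angle between each of punch_round, punch_stepped, punch_square's own z axis and vertical below 0.1 rad and linear speed of each of punch_round, punch_stepped, punch_square below 0.05 m/s and x of punch_stepped in the frame of mat between -0.07 and 0.07 m and y of punch_stepped in the frame of mat between -0.12 and 0.12 m and z of punch_stepped in the frame of mat between -0.002 and 0.012 m and x of punch_square in the frame of mat between -0.07 and 0.07 m and y of punch_square in the frame of mat between -0.12 and 0.12 m and z of punch_square in the frame of mat between -0.002 and 0.012 m and distance of support_ring from where it was at the start of the episode below 0.03 m), for 0.2 s.
2. the support ring lies flat in the centre of the press plate, the three punches still standing on the mat (x of punch_round in the frame of mat between -0.07 and 0.07 m and y of punch_round in the frame of mat between -0.12 and 0.12 m and z of punch_round in the frame of mat between -0.002 and 0.012 m and angle between each of punch_round, punch_stepped, punch_square's own z axis and vertical below 0.1 rad and linear speed of each of punch_round, punch_stepped, punch_square below 0.05 m/s and x of punch_stepped in the frame of mat between -0.07 and 0.07 m and y of punch_stepped in the frame of mat between -0.12 and 0.12 m and z of punch_stepped in the frame of mat between -0.002 and 0.012 m and x of punch_square in the frame of mat between -0.07 and 0.07 m and y of punch_square in the frame of mat between -0.12 and 0.12 m and z of punch_square in the frame of mat between -0.002 and 0.012 m and horizontal distance between support_ring and press_plate below 0.01 m and z of support_ring in the frame of press_plate between 0.028 and 0.037 m and angle between support_ring's own z axis and vertical below 0.08 rad and linear speed of support_ring below 0.03 m/s), for 0.2 s.
At the end, for the whole second after the job is handed in: Each punch stands upright, at rest, within 15 mm of where it stood at the start; the support ring lies flat on the press plate, its centre within 10 mm of the plate's; the small ring is within 15 mm and the oil bottle within 20 mm of its starting place; all released (distance of each of punch_round, punch_stepped, punch_square, small_ring from where it was at the start of the episode below 0.015 m and angle between each of punch_round, punch_stepped, punch_square, support_ring's own z axis and vertical below 0.08 rad and linear speed of each of punch_round, punch_stepped, punch_square, support_ring below 0.03 m/s and angular speed of each of punch_round, punch_stepped, punch_square below 0.3 rad/s and horizontal distance between support_ring and press_plate below 0.01 m and z of support_ring in the frame of press_plate between 0.028 and 0.037 m and distance of oil_bottle from where it was at the start of the episode below 0.02 m); the robot touches nothing.
It fails at once if a punch is knocked over (angle between any of punch_round, punch_stepped, punch_square's own z axis and vertical above 0.8 rad).
It fails at once if the small ring or the oil bottle is disturbed (distance of small_ring from where it was at the start of the episode above 0.03 m or distance of oil_bottle from where it was at the start of the episode above 0.04 m).
It also fails if it takes over 144 s, if anything falls off the work surface, if the arm or the gripper's body presses on something with over 40 N, if the wrist force passes 120 N, or if a joint passes its speed limit or range.

## Working session

There is one attempt and no reset: what is moved stays moved. The work goes in short steps, Python scripts to look and compute and a tool call to move; the robot and the scene stay as the last step left them, time stands still between calls to the robot, and variables do not carry over. Pictures are saved under pics/ and viewed, at most 14 in all, crops included, and the job is handed in when it is done.

Besides the shell and the picture viewer there is one more tool, called after "Request:" in YAML: its name, and indented under it one key for each argument. carry_out: Moves the arm, as the interface text tells. Its arguments: {"type":"object","properties":{"motion":{"type":"array","items":{"type":"array"}},"hand":{"type":"number"},"force":{"type":"number"}},"required":["motion"]}

```bash
mkdir -p pics; ls; python3 - <<'E'
from station import ctrl,camera,camera_info,finder
import cv2,numpy as np
o=ctrl.get_obs();print({k:np.round(v,3).tolist() for k,v in o.items()})
ims=[]
for c in("scene","top"):
    p,d=camera(c);cv2.imwrite(f"pics/{c}0.png",p);i=camera_info(c)
    print(c,{k:np.round(v,3).tolist() for k,v in i.items()})
    for n in "punch_round punch_stepped punch_square support_ring tray mat press_plate small_ring oil_bottle".split():
        print(n,[(np.round(x["location"]).tolist(),round(x["conf"],2)) for x in finder.pinpoint(c,n)][:4])
E
```

```text
pics
{'time_s': 0.0, 'qpos': [-1.359, 0.3, 1.522, -0.0, 1.321, -0.067], 'joint_vel': [0.002, 0.001, 0.001, -0.002, -0.001, 0.001], 'tau': [-0.001, -53.181, -35.274, 0.071, 0.024, -0.0], 'ee_pos': [0.151, -0.528, 0.166], 'eef_rot': [-3.14, -0.0, 0.279], 'force': [-0.271, -0.911, -0.362], 'moment': [0.026, -0.073, 0.014], 'grip_force': 0.0, 'grip_width': 0.094}
scene {'camera_matrix': [[461.623, 0.0, 253.293], [0.0, 461.623, 191.465], [0.0, 0.0, 1.0]], 'origin': [1.328, 0.603, 0.708], 'attitude': [-2.188, 0.006, 2.268]}
punch_round [([262.0, 189.0], 0.84)]
punch_stepped [([286.0, 191.0], 0.64)]
punch_square [([297.0, 209.0], 0.66)]
support_ring [([271.0, 203.0], 0.95), ([268.0, 258.0], 0.88), ([216.0, 221.0], 0.58)]
tray [([282.0, 196.0], 0.92)]
mat [([417.0, 228.0], 0.72), ([194.0, 155.0], 0.57)]
press_plate [([417.0, 229.0], 0.88)]
small_ring [([324.0, 200.0], 0.46)]
oil_bottle [([165.0, 201.0], 0.59)]
top {'camera_matrix': [[426.093, 0.0, 261.697], [0.0, 426.093, 196.769], [0.0, 0.0, 1.0]], 'origin': [0.401, -0.012, 1.227], 'attitude': [-2.952, 0.023, -1.578]}
punch_round [([274.0, 227.0], 0.53)]
punch_stepped [([254.0, 235.0], 0.52)]
punch_square [([238.0, 225.0], 0.67), ([373.0, 230.0], 0.62)]
support_ring [([262.0, 219.0], 0.72), ([273.0, 169.0], 0.72), ([219.0, 168.0], 0.56)]
tray [([254.0, 230.0], 0.65)]
mat [([371.0, 233.0], 0.85)]
press_plate [([132.0, 244.0], 0.73)]
small_ring [([222.0, 247.0], 0.56)]
oil_bottle [([323.0, 158.0], 0.77)]
```

View pics/scene0.png

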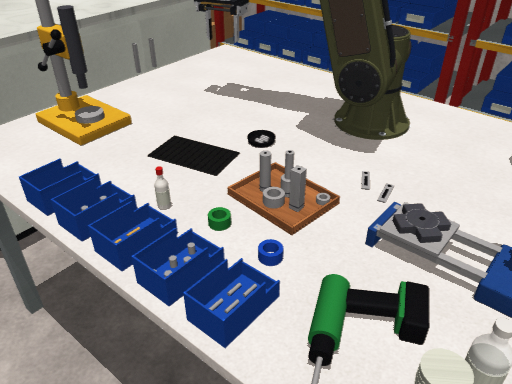

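View pics/top0.png

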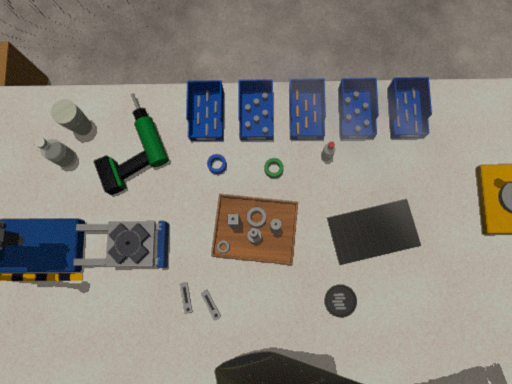

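The scene view shows the stepped, round and square punches around the ring in the tray, with the mat on the robot's right. In the top view the square punch is at about (234,219), ring (257,216), round (276,226), stepped (255,236), small ring (223,246), mat (373,231) and plate dot (128,243). The blue and green rings at (217,164) and (274,168) are decoys.

```bash
cat > h.py <<'E'
from station import ctrl,camera,camera_info,finder
import cv2,numpy as np
from scipy.spatial.transform import Rotation as Ro
def rot(a): return Ro.from_euler('xyz',a).as_matrix()
def ray(i,px):
    K=np.array(i["camera_matrix"]);px=np.atleast_2d(px).astype(float)
    v=np.c_[(px[:,0]-K[0,2])/K[0,0],(px[:,1]-K[1,2])/K[1,1],np.ones(len(px))]
    return np.array(i["origin"]),v@rot(i["attitude"]).T
def onplane(i,px,z):
    o,v=ray(i,px);return o+v*((z-o[2])/v[:,2])[:,None]
def pts(i,d,mask=None):
    m=(d>0) if mask is None else (d>0)&mask
    r,c=np.nonzero(m);o,v=ray(i,np.c_[c,r]);return o+v*d[r,c][:,None],np.c_[c,r]
def tri(i1,p1,i2,p2):
    o1,v1=ray(i1,p1);o2,v2=ray(i2,p2);v1=v1[0]/np.linalg.norm(v1);v2=v2[0]/np.linalg.norm(v2)
    s=np.linalg.lstsq(np.c_[v1,-v2],o2-o1,rcond=None)[0];a=o1+v1*s[0];b=o2+v2*s[1]
    return (a+b)/2,np.linalg.norm(a-b)
def shift(target,yaw=None):
    "print motion fractions from present pose to world target"
    o=ctrl.get_obs();R=rot(o["eef_rot"]);s=R.T@(np.array(target)-o["ee_pos"])/0.2
    print("shift",np.round(s,4).tolist(),"yaw now",o["eef_rot"][2])
E
python3 - <<'E'
from h import *
for c in("top",):
    p,d=camera(c);i=camera_info(c)
    P,px=pts(i,d)
    for n in "punch_round punch_stepped punch_square support_ring small_ring oil_bottle mat tray press_plate".split():
        for r in finder.cut_out(c,n)[:2]:
            Q,_=pts(i,d,r["mask"]);zt=np.percentile(Q[:,2],95);T=Q[Q[:,2]>zt-.008]
            print(n,np.round(r["location"]),round(r["conf"],2),len(Q),"top z",zt.round(3),"c",((T.min(0)+T.max(0))/2).round(3), "ext",np.ptp(T,axis=0).round(3))
            if n in("mat","tray","press_plate"):
                rr=cv2.minAreaRect(Q[:,:2].astype(np.float32));print(rr)
E
```

```text
punch_stepped [252. 235.] 0.52 189 top z 0.134 c [0.52  0.035 0.132] ext [0.021 0.02  0.01 ]
punch_square [234. 222.] 0.73 173 top z 0.125 c [0.558 0.088 0.122] ext [0.027 0.026 0.009]
support_ring [257. 214.] 0.72 195 top z 0.041 c [0.575 0.031 0.039] ext [0.052 0.051 0.012]
support_ring [273. 173.] 0.7 228 top z 0.034 c [ 0.72  -0.019  0.032] ext [0.054 0.052 0.012]
small_ring [228. 245.] 0.63 80 top z 0.026 c [0.493 0.125 0.024] ext [0.028 0.029 0.011]
oil_bottle [327. 152.] 0.59 170 top z 0.117 c [ 0.759 -0.177  0.114] ext [0.016 0.017 0.009]
mat [373. 230.] 0.86 4135 top z 0.008 c [ 0.533 -0.303  0.007] ext [0.185 0.261 0.013]
((0.5345152616500854, -0.30285555124282837), (0.14290831983089447, 0.24366630613803864), 13.350586891174316)
tray [254. 230.] 0.64 4448 top z 0.026 c [0.542 0.036 0.077] ext [0.202 0.245 0.117]
((0.5462624430656433, 0.03533542901277542), (0.23649795353412628, 0.18735143542289734), 83.44454956054688)
press_plate [129. 244.] 0.59 2183 top z 0.087 c [0.499 0.377 0.085] ext [0.108 0.108 0.013]
((0.4999045133590698, 0.3905048966407776), (0.12478582561016083, 0.1580623984336853), 0.057821519672870636)
```

Request:
carry_out:
  motion:
    - [[0, 0, -0.3], 0]
    - [[0.2, -0.2, -0.65], 0]
    - [[0.5, -0.4, -0.65], 0]
    - [[0.82, -0.74, -0.65], 0]
    - [[0.82, -0.74, -0.65], 0]
    - [[0.82, -0.74, -0.65], 0]
    - [[0.82, -0.74, -0.65], 0]
  hand: -0.1
  force: 30

```text
time_s: 2.2
ee_pos: [0.2704, -0.3383, 0.2978]
eef_rot: [3.139, -0.001, 0.283]
force: [-0.7, 0.2, -0.4]
grip_width: 0.0517
grip_force: 0.0
```

Request:
carry_out:
  motion:
    - [[0.82, -0.74, 0], 0]
    - [[0.82, -0.74, 0], 0]
    - [[0.82, -0.74, 0], 0]
    - [[0.82, -0.74, 0], 0]
    - [[0.82, -0.74, 0], 0]
    - [[0.82, -0.74, 0], 0]

```text
time_s: 2.8
ee_pos: [0.3862, -0.1524, 0.296]
eef_rot: [-3.141, -0.0, 0.282]
force: [0.1, -0.2, -0.3]
grip_width: 0.0519
grip_force: 0.0
```

Request:
carry_out:
  motion:
    - [[0.82, -0.73, 0], 0]
    - [[0.82, -0.73, 0], 0]
    - [[0.82, -0.73, 0], 0]
    - [[0.82, -0.73, 0], 0]
    - [[0.82, -0.73, 0], 0]
    - [[0.82, -0.73, 0], -0.02]
    - [[0.82, -0.73, 0], -0.044]
    - [[0.82, -0.73, 0], -0.044]
    - [[0.82, -0.73, 0], -0.044]

```text
time_s: 3.7
ee_pos: [0.5028, 0.0306, 0.2961]
eef_rot: [3.142, 0.0, 0.55]
force: [-0.9, 1.5, 0.6]
grip_width: 0.0516
grip_force: 0.0
```

```bash
python3 - <<'E'
from h import *
o=ctrl.get_obs();print(o["time_s"],o["ee_pos"],o["eef_rot"])
i=camera_info("wrist");print(i);p,d=camera("wrist");cv2.imwrite("pics/w0.png",p);np.savez("w0.npz",p=p,d=d)
for n in "punch_round punch_stepped punch_square support_ring small_ring tray".split():
    print(n,[(np.round(x["location"],1).tolist(),round(x["conf"],2)) for x in finder.pinpoint("wrist",n)][:3])
E
```

```text
3.7 [0.502792   0.03059418 0.29606743] [3.14152263e+00 1.52454024e-04 5.49753316e-01]
{'camera_matrix': array([[322.23946807,   0.        , 254.84331965],
       [  0.        , 322.23946807, 189.76338797],
       [  0.        ,   0.        ,   1.        ]]), 'origin': array([0.55817042, 0.06547718, 0.51426374]), 'attitude': array([ 2.91105955e+00, -2.03772320e-04, -1.02012290e+00])}
punch_round [([298.8, 155.3], 0.6)]
punch_stepped [([255.8, 145.6], 0.96), ([197.1, 129.4], 0.35)]
punch_square [([240.9, 106.2], 0.87)]
support_ring [([278.0, 117.8], 0.84), ([359.0, 52.2], 0.69)]
small_ring [([198.9, 131.4], 0.92)]
tray [([265.5, 136.1], 0.94)]
```

View pics/w0.png

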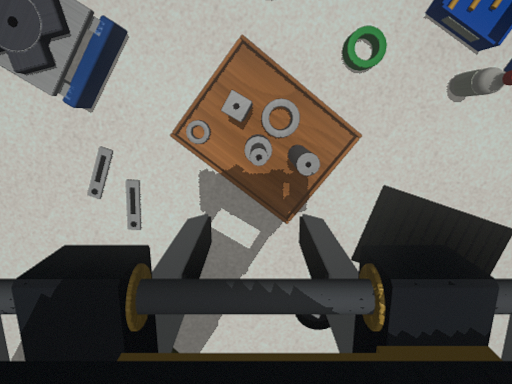

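The wrist view shows the square punch at (237,105), ring (281,118), stepped punch (258,152), round punch (307,163) and small ring (198,132). The green decoy is at (365,48).

```bash
cat >> h.py <<'E'
def circ(Q):
    (x,y),r=cv2.minEnclosingCircle(Q[:,:2].astype(np.float32));return np.array([x,y]).round(4),round(r,4)
def blob(i,d,zlo,zhi,xy,rad):
    P,_=pts(i,d);m=(P[:,2]>zlo)&(P[:,2]<zhi)&(np.hypot(P[:,0]-xy[0],P[:,1]-xy[1])<rad)
    return P[m]
E
python3 - <<'E'
from h import *
def rep(c,p,d):
    i=camera_info(c)
    for n,xy,lo,hi,r in (("stepped",(.52,.035),.120,.14,.03),("stepfoot",(.52,.035),.045,.065,.03),("round",(.556,-.024),.106,.13,.03),("square",(.558,.088),.113,.13,.03),("ring",(.575,.031),.03,.045,.033),("small",(.493,.125),.017,.03,.025)):
        Q=blob(i,d,lo,hi,xy,r)
        if len(Q)<10: print(c,n,"few");continue
        print(c,n,len(Q),"med z",np.median(Q[:,2]).round(4),"mean",Q[:,:2].mean(0).round(4),circ(Q),cv2.minAreaRect(Q[:,:2].astype(np.float32)) if n=="square" else "")
z=np.load("w0.npz");rep("wrist",z["p"],z["d"])
p,d=camera("top");rep("top",p,d)
# edges by tri: scene pinpoints vs wrist
iw,isc=camera_info("wrist"),camera_info("scene")
for n,a,b in (("round",(298.8,155.3),(262,189)),("stepped",(255.8,145.6),(286,191)),("square",(240.9,106.2),(297,209)),("ring",(278,117.8),(271,203)),("tray",(265.5,136.1),(282,196))):
    print(n,*tri(iw,a,isc,b))
P,_=pts(iw,z["d"]); 
m=(P[:,2]<.03)&(P[:,2]>.0195)&(abs(P[:,0]-.545)<.14)&(abs(P[:,1]-.035)<.15)
print("tray rim",cv2.minAreaRect(P[m][:,:2].astype(np.float32)))
E
```

```text
wrist stepped 264 med z 0.1307 mean [0.5188 0.0378] (array([0.5183, 0.0375]), 0.0109) 
wrist stepfoot 311 med z 0.0558 mean [0.5234 0.0413] (array([0.5185, 0.0377]), 0.0198) 
wrist round 458 med z 0.1156 mean [ 0.5415 -0.0202] (array([ 0.5414, -0.021 ]), 0.015) 
wrist square 573 med z 0.1207 mean [0.5547 0.091 ] (array([0.5547, 0.0908]), 0.0186) ((0.5546665787696838, 0.09103839844465256), (0.02788098156452179, 0.027788082137703896), 2.0038135051727295)
wrist ring 740 med z 0.0356 mean [0.5736 0.0333] (array([0.5731, 0.0328]), 0.028) 
wrist small 317 med z 0.0214 mean [0.4906 0.1271] (array([0.4905, 0.1272]), 0.0179) 
top stepped few
top stepfoot 53 med z 0.0569 mean [0.5104 0.0294] (array([0.5148, 0.0318]), 0.0174) 
top round few
top square few
top ring few
top small few
round [ 0.54186247 -0.02866306  0.00080644] 0.004378656657491107
stepped [0.52077941 0.0370662  0.01259173] 0.00794221480044172
square [0.55621035 0.09199937 0.00151919] 0.0021233550927889436
ring [0.57455039 0.0298015  0.00076077] 0.007878062802671497
tray [0.53893813 0.03412573 0.00540394] 0.001758588741638206
tray rim ((0.540286123752594, 0.03713535517454147), (0.23008953034877777, 0.18046827614307404), 83.88536071777344)
```

Request:
carry_out:
  motion:
    - [[0.084, 0.011, 0.1], 0.02]
    - [[0.084, 0.011, 0.2], 0.042]
    - [[0.084, 0.011, 0.35], 0.062]
    - [[0.084, 0.011, 0.48], 0.082]
    - [[0.084, 0.011, 0.48], 0.082]
    - [[0.084, 0.011, 0.48], 0.082]
    - [[0.084, 0.011, 0.48], 0.082]

```text
time_s: 4.8
ee_pos: [0.5188, 0.0386, 0.2019]
eef_rot: [3.142, -0.002, 0.043]
force: [-0.2, -0.3, 0.9]
grip_width: 0.052
grip_force: 0.0
```

```bash
python3 - <<'E'
from h import *
print(ctrl.get_obs()["ee_pos"],ctrl.get_obs()["eef_rot"]);shift([.5183,.0375,.08])
i=camera_info("wrist");p,d=camera("wrist")
for n,xy,lo,hi,r in (("stepped",(.5183,.0375),.120,.14,.02),("round",(.5414,-.021),.106,.13,.03),("square",(.5547,.0908),.113,.13,.03),("ring",(.573,.033),.03,.045,.033)):
    Q=blob(i,d,lo,hi,xy,r)
    if len(Q)>9:print(n,len(Q),circ(Q),cv2.minAreaRect(Q[:,:2].astype(np.float32))[2])
E
```

```text
[0.51884749 0.03857135 0.20186589] [ 3.14152899e+00 -2.41525957e-03  4.28132279e-02]
shift [-0.0044, 0.0052, 0.6093] yaw now 0.04281322786784414
stepped 452 (array([0.5185, 0.0361]), 0.0111) 3.9899373054504395
round 784 (array([ 0.5415, -0.0223]), 0.015) 66.34356689453125
square 917 (array([0.5552, 0.0896]), 0.019) 0.5151988863945007
ring 1131 (array([0.5734, 0.0315]), 0.0279) 67.03099060058594
```

Request:
carry_out:
  motion:
    - [[-0.002, 0.008, 0.2], 0]
    - [[-0.002, 0.008, 0.35], 0]
    - [[-0.002, 0.008, 0.45], 0]
    - [[-0.002, 0.008, 0.55], 0]
    - [[-0.002, 0.008, 0.61], 0]
    - [[-0.002, 0.008, 0.61], 0]
    - [[-0.002, 0.008, 0.61], 0]

```text
time_s: 5.55
ee_pos: [0.5184, 0.037, 0.0792]
eef_rot: [3.142, -0.001, 0.041]
force: [0.2, 0.7, 0.3]
grip_width: 0.0518
grip_force: 0.0
```

Request:
carry_out:
  motion:
    - [[0, 0, 0], 0]
    - [[0, 0, 0], 0]
    - [[0, 0, 0], 0]
    - [[0, 0, 0], 0]
    - [[0, 0, 0], 0]
    - [[0, 0, 0], 0]
    - [[0, 0, 0], 0]
  hand: 1
  force: 40

```text
time_s: 6.25
ee_pos: [0.518, 0.0368, 0.0784]
eef_rot: [3.141, -0.001, 0.04]
force: [-0.2, -1.5, 4.7]
grip_width: 0.0207
grip_force: 40.0
```

```bash
python3 - <<'E'
from h import *
o=ctrl.get_obs();print({k:np.round(v,4).tolist() for k,v in o.items()});camera("top");shift([.52,-.23,.2])
E
```

```text
{'time_s': 6.25, 'qpos': [0.0005, 0.3236, 1.7065, -0.0003, 1.1109, 1.5314], 'joint_vel': [0.0008, -0.0003, 0.0005, 0.0007, 0.0005, -0.0003], 'tau': [1.0594, -49.3913, -30.6287, 0.5584, -0.0691, -0.0009], 'ee_pos': [0.518, 0.0368, 0.0784], 'eef_rot': [3.1413, -0.0006, 0.04], 'force': [-0.2109, -1.5421, 4.7235], 'moment': [-0.4944, -0.0125, 0.0049], 'grip_force': 40.0104, 'grip_width': 0.0207}
shift [-0.0432, 1.3336, -0.6077] yaw now 0.0400456468831174
```

Request:
carry_out:
  motion:
    - [[0, 0, -0.05], 0]
    - [[0, 0, -0.15], 0]
    - [[0, 0, -0.3], 0]
    - [[0, 0, -0.45], 0]
    - [[0, 0, -0.6], 0]
    - [[0, 0, -0.7], 0]
    - [[0, 0.05, -0.7], 0]
    - [[0, 0.15, -0.7], 0]
    - [[0, 0.3, -0.7], 0]
    - [[0, 0.45, -0.7], 0]
    - [[0, 0.6, -0.7], 0]
    - [[0, 0.75, -0.7], 0]

```text
time_s: 7.5
ee_pos: [0.5228, -0.1145, 0.2162]
eef_rot: [-3.14, 0.003, 0.04]
force: [0.6, 0.3, -7.7]
grip_width: 0.0208
grip_force: 40.0
```

Request:
carry_out:
  motion:
    - [[0.01, 0.15, 0], 0]
    - [[0.02, 0.3, 0], 0]
    - [[0.03, 0.45, 0], 0]
    - [[0.05, 0.6, 0], 0]
    - [[0.06, 0.75, 0], 0]
    - [[0.07, 0.9, 0], 0]
    - [[0.08, 1, 0], 0]

```text
time_s: 8.2
ee_pos: [0.5466, -0.3143, 0.2155]
eef_rot: [-3.14, 0.003, 0.039]
force: [0.0, -0.0, -7.5]
grip_width: 0.0212
grip_force: 40.0
```

Request:
carry_out:
  motion:
    - [[0, 0.15, 0], 0]
    - [[0.01, 0.25, 0], 0]
    - [[0.01, 0.32, 0], 0]
    - [[0.01, 0.32, 0], 0]
    - [[0.01, 0.32, 0], 0]
    - [[0.01, 0.32, 0], 0]

```text
time_s: 8.8
ee_pos: [0.5522, -0.3753, 0.2174]
eef_rot: [-3.141, 0.001, 0.041]
force: [-0.2, 0.6, -7.7]
grip_width: 0.0209
grip_force: 40.0
```

```bash
python3 - <<'E'
from h import *
o=ctrl.get_obs();print(o["ee_pos"],o["grip_width"])
i=camera_info("wrist");p,d=camera("wrist");cv2.imwrite("pics/w1.png",p)
r=finder.cut_out("wrist","mat");print(r[0]["conf"])
Q,_=pts(i,d,r[0]["mask"]);Q=Q[Q[:,2]<.012];print(np.median(Q[:,2]),cv2.minAreaRect(Q[:,:2].astype(np.float32)))
shift([.552,-.376,.078])
E
```

```text
[ 0.55216339 -0.37532164  0.21738851] 0.02087553490082944
0.76
0.003611593194036866 ((0.5312474966049194, -0.3028927445411682), (0.14158941805362701, 0.24458645284175873), 12.681485176086426)
shift [-0.0019, 0.0034, 0.7001] yaw now 0.04077504737858728
```

View pics/w1.png

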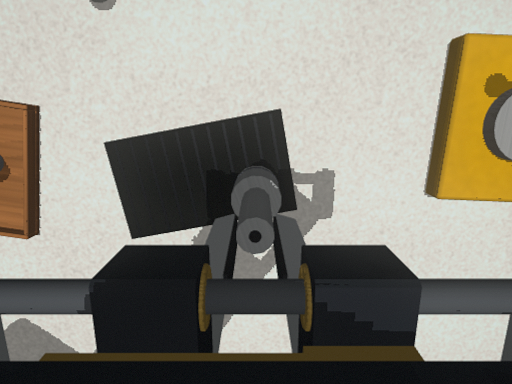

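The picture shows the stepped punch held upright at about (256,200), over the right end of the mat.

Request:
carry_out:
  motion:
    - [[-0.002, 0.003, 0.1], 0]
    - [[-0.002, 0.003, 0.25], 0]
    - [[-0.002, 0.003, 0.4], 0]
    - [[-0.002, 0.003, 0.55], 0]
    - [[-0.002, 0.003, 0.63], 0]
    - [[-0.002, 0.003, 0.67], 0]
    - [[-0.002, 0.003, 0.69], 0]
    - [[-0.002, 0.003, 0.7], 0]
    - [[-0.002, 0.003, 0.7], 0]
    - [[-0.002, 0.003, 0.7], 0]

```text
time_s: 9.9
ee_pos: [0.5523, -0.3768, 0.079]
eef_rot: [3.141, -0.001, 0.04]
force: [0.2, 0.3, -8.1]
grip_width: 0.0211
grip_force: 40.0
```

```bash
python3 - <<'E'
from h import *
o=ctrl.get_obs();print(o["ee_pos"],o["grip_width"],o["force"])
E
```

```text
[ 0.55228377 -0.37684424  0.07904762] 0.021125821490901402 [ 0.21949168  0.32756945 -8.10515655]
```

Not touching yet (full weight on wrist); go down in small steps.

Request:
carry_out:
  motion:
    - [[0, 0, 0.005], 0]
    - [[0, 0, 0.01], 0]
    - [[0, 0, 0.01], 0]
    - [[0, 0, 0.01], 0]

```text
time_s: 10.3
ee_pos: [0.5521, -0.3768, 0.0765]
eef_rot: [3.141, -0.001, 0.04]
force: [0.0, -0.7, -3.4]
grip_width: 0.0211
grip_force: 40.0
```

Request:
carry_out:
  motion:
    - [[0, 0, 0.004], 0]
    - [[0, 0, 0.004], 0]
    - [[0, 0, 0.004], 0]

```text
time_s: 10.6
ee_pos: [0.5524, -0.3771, 0.0764]
eef_rot: [3.14, -0.001, 0.04]
force: [-0.7, -0.6, 5.4]
grip_width: 0.021
grip_force: 40.0
```

Request:
carry_out:
  motion:
    - [[0, 0, 0], 0]
    - [[0, 0, 0], 0]
    - [[0, 0, 0], 0]
    - [[0, 0, -0.1], 0]
    - [[0, 0, -0.3], 0]
    - [[0, 0, -0.5], 0]
    - [[0, 0, -0.7], 0]
    - [[0, -0.25, -0.7], 0]
    - [[0, -0.5, -0.7], 0]
    - [[0, -0.75, -0.7], 0]
  hand: -0.1

```text
time_s: 11.6
ee_pos: [0.5455, -0.2251, 0.2152]
eef_rot: [-3.141, 0.0, 0.039]
force: [2.1, 0.2, -0.2]
grip_width: 0.0519
grip_force: 0.0
```

Request:
carry_out:
  motion:
    - [[-0.02, -0.25, 0], 0]
    - [[-0.04, -0.5, 0], 0]
    - [[-0.06, -0.75, 0], 0]
    - [[-0.08, -0.9, 0], 0]
    - [[-0.1, -1, 0], 0]
    - [[-0.1, -1, 0], 0]
    - [[-0.1, -1, 0], 0]

```text
time_s: 12.3
ee_pos: [0.5181, -0.0279, 0.2154]
eef_rot: [3.141, -0.0, 0.041]
force: [-0.7, 0.2, 0.2]
grip_width: 0.0519
grip_force: 0.0
```

```bash
python3 - <<'E'
from h import *
i=camera_info("wrist");p,d=camera("wrist")
for n,xy,lo,hi,r in (("stepped",(.552,-.376),.118,.14,.03),("round",(.5414,-.021),.106,.13,.03),("square",(.5547,.0908),.113,.13,.03),("ring",(.573,.033),.03,.045,.033)):
    Q=blob(i,d,lo,hi,xy,r)
    if len(Q)>9:print(n,len(Q),circ(Q),cv2.minAreaRect(Q[:,:2].astype(np.float32))[2])
print(ctrl.get_obs()["ee_pos"]);shift([.5417,-.0215,.07])
E
```

```text
round 701 (array([ 0.5415, -0.0225]), 0.0149) 2.0312726497650146
square 913 (array([0.5555, 0.0892]), 0.0189) 1.9597597122192383
ring 1084 (array([0.5734, 0.0314]), 0.0279) 0.6858928799629211
[ 0.51814475 -0.02836567  0.2152711 ]
shift [0.1191, -0.0297, 0.7263] yaw now 0.03975668036589375
```

Request:
carry_out:
  motion:
    - [[0.118, -0.027, 0], 0]
    - [[0.118, -0.027, 0.1], 0]
    - [[0.118, -0.027, 0.3], 0]
    - [[0.118, -0.027, 0.5], 0]
    - [[0.118, -0.027, 0.65], 0]
    - [[0.118, -0.027, 0.726], 0]
    - [[0.118, -0.027, 0.726], 0]
    - [[0.118, -0.027, 0.726], 0]

```text
time_s: 13.15
ee_pos: [0.5418, -0.0222, 0.0707]
eef_rot: [3.142, -0.0, 0.039]
force: [0.5, -0.1, 0.7]
grip_width: 0.0514
grip_force: 0.0
```

Request:
carry_out:
  motion:
    - [[0, 0, 0], 0]
    - [[0, 0, 0], 0]
    - [[0, 0, 0], 0]
    - [[0, 0, 0], 0]
    - [[0, 0, 0], 0]
    - [[0, 0, 0], 0]
    - [[0, 0, 0], 0]
  hand: 1

```text
time_s: 13.85
ee_pos: [0.5418, -0.0214, 0.0708]
eef_rot: [3.141, -0.001, 0.04]
force: [-0.4, -1.7, 5.3]
grip_width: 0.0282
grip_force: 40.0
```

Request:
carry_out:
  motion:
    - [[0, 0, -0.05], 0]
    - [[0, 0, -0.15], 0]
    - [[0, 0, -0.3], 0]
    - [[0, 0, -0.45], 0]
    - [[0, 0, -0.6], 0]
    - [[0, 0, -0.7], 0]
    - [[0, 0.05, -0.7], 0]
    - [[-0.02, 0.15, -0.7], 0]
    - [[-0.03, 0.3, -0.7], 0]
    - [[-0.04, 0.45, -0.7], 0]
    - [[-0.05, 0.6, -0.7], 0]

```text
time_s: 14.95
ee_pos: [0.5352, -0.1432, 0.2083]
eef_rot: [-3.141, 0.003, 0.04]
force: [0.1, -0.0, -6.4]
grip_width: 0.0285
grip_force: 40.0
```

Request:
carry_out:
  motion:
    - [[-0.01, 0.15, 0], 0]
    - [[-0.02, 0.3, 0], 0]
    - [[-0.03, 0.45, 0], 0]
    - [[-0.04, 0.6, 0], 0]
    - [[-0.05, 0.72, 0], 0]
    - [[-0.05, 0.8, 0], 0]
    - [[-0.05, 0.8, 0], 0]
    - [[-0.05, 0.8, 0], 0]
    - [[-0.05, 0.8, 0], 0]

```text
time_s: 15.85
ee_pos: [0.5327, -0.3011, 0.2098]
eef_rot: [-3.141, 0.0, 0.041]
force: [0.5, 0.5, -5.0]
grip_width: 0.0283
grip_force: 40.0
```

Request:
carry_out:
  motion:
    - [[0, 0, 0.1], 0]
    - [[0, 0, 0.25], 0]
    - [[0, 0, 0.4], 0]
    - [[0, 0, 0.55], 0]
    - [[0, 0, 0.63], 0]
    - [[0, 0, 0.67], 0]
    - [[0, 0, 0.69], 0]
    - [[0, 0, 0.7], 0]
    - [[0, 0, 0.7], 0]
    - [[0, 0, 0.7], 0]

```text
time_s: 16.85
ee_pos: [0.5329, -0.3021, 0.071]
eef_rot: [3.141, -0.001, 0.04]
force: [0.2, -0.1, -5.5]
grip_width: 0.0285
grip_force: 40.0
```

Request:
carry_out:
  motion:
    - [[0, 0, 0.005], 0]
    - [[0, 0, 0.01], 0]
    - [[0, 0, 0.01], 0]
    - [[0, 0, 0.01], 0]

```text
time_s: 17.25
ee_pos: [0.5329, -0.3022, 0.0688]
eef_rot: [3.141, -0.001, 0.04]
force: [-0.1, 0.1, 1.7]
grip_width: 0.0286
grip_force: 40.0
```

Request:
carry_out:
  motion:
    - [[0, 0, 0], 0]
    - [[0, 0, 0], 0]
    - [[0, 0, 0], 0]
    - [[0, 0, -0.1], 0]
    - [[0, 0, -0.3], 0]
    - [[0, 0, -0.5], 0]
    - [[0, 0, -0.7], 0]
    - [[0.02, -0.25, -0.7], 0]
    - [[0.05, -0.5, -0.7], 0]
    - [[0.09, -0.75, -0.7], 0]
    - [[0.1, -0.95, -0.7], 0]
  hand: -0.1

```text
time_s: 18.35
ee_pos: [0.545, -0.1089, 0.2083]
eef_rot: [-3.141, -0.0, 0.041]
force: [0.9, 0.4, 0.2]
grip_width: 0.0515
grip_force: 0.0
```

Request:
carry_out:
  motion:
    - [[0.02, -0.25, 0], 0]
    - [[0.04, -0.5, 0], 0]
    - [[0.06, -0.75, 0], 0]
    - [[0.08, -0.9, 0], 0]
    - [[0.09, -1, 0], 0]
    - [[0.09, -1, 0], 0]
    - [[0.09, -1, 0], 0]

```text
time_s: 19.05
ee_pos: [0.5549, 0.089, 0.2081]
eef_rot: [3.141, 0.0, 0.041]
force: [-0.5, -0.0, 0.7]
grip_width: 0.0521
grip_force: 0.0
```

```bash
python3 - <<'E'
from h import *
i=camera_info("wrist");p,d=camera("wrist")
for n,xy,lo,hi,r in (("square",(.5547,.0908),.113,.13,.03),("ring",(.573,.033),.03,.045,.033)):
    Q=blob(i,d,lo,hi,xy,r)
    if len(Q)>9:print(n,len(Q),circ(Q),cv2.minAreaRect(Q[:,:2].astype(np.float32)))
print(ctrl.get_obs()["ee_pos"]);shift([.5554,.0895,.07])
i=camera_info("top");p,d=camera("top")
for n,xy in (("stepped",(.552,-.376)),("round",(.533,-.302))):
    Q=blob(i,d,.1,.14,xy,.03); print(n,len(Q),Q[:,2].max(),circ(Q))
E
```

```text
square 815 (array([0.5552, 0.0897]), 0.0191) ((0.5555676221847534, 0.08942832052707672), (0.02782241813838482, 0.0272299125790596), 1.986309289932251)
ring 1043 (array([0.5736, 0.0314]), 0.0278) ((0.5735812187194824, 0.031458839774131775), (0.05377894639968872, 0.05396042764186859), 2.5286664962768555)
[0.5549558  0.08849461 0.20813552]
shift [0.0025, -0.0051, 0.6907] yaw now 0.039647939444786395
stepped 82 0.1344545182317587 (array([ 0.5548, -0.3768]), 0.0114)
round 115 0.119084634640235 (array([ 0.5334, -0.3021]), 0.0152)
```

Request:
carry_out:
  motion:
    - [[0.002, -0.003, 0.1], 0]
    - [[0.002, -0.003, 0.3], 0]
    - [[0.002, -0.003, 0.5], 0]
    - [[0.002, -0.003, 0.63], 0]
    - [[0.002, -0.003, 0.69], 0]
    - [[0.002, -0.003, 0.69], 0]
    - [[0.002, -0.003, 0.69], 0]

```text
time_s: 19.85
ee_pos: [0.5561, 0.0896, 0.0716]
eef_rot: [-3.142, -0.002, 0.039]
force: [0.5, -0.2, 0.7]
grip_width: 0.0516
grip_force: 0.0
```

Request:
carry_out:
  motion:
    - [[0, 0, 0], 0]
    - [[0, 0, 0], 0]
    - [[0, 0, 0], 0]
    - [[0, 0, 0], 0]
    - [[0, 0, 0], 0]
    - [[0, 0, 0], 0]
    - [[0, 0, 0], 0]
  hand: 1

```text
time_s: 20.55
ee_pos: [0.5557, 0.0898, 0.0707]
eef_rot: [3.142, -0.001, 0.04]
force: [-0.1, -0.8, 5.2]
grip_width: 0.0278
grip_force: 40.0
```

Request:
carry_out:
  motion:
    - [[0, 0, -0.05], 0]
    - [[0, 0, -0.15], 0]
    - [[0, 0, -0.3], 0]
    - [[0, 0, -0.45], 0]
    - [[0, 0, -0.6], 0]
    - [[0, 0, -0.7], 0]
    - [[-0.01, 0.05, -0.7], 0]
    - [[-0.03, 0.15, -0.7], 0]
    - [[-0.05, 0.3, -0.7], 0]
    - [[-0.08, 0.45, -0.7], 0]
    - [[-0.11, 0.6, -0.7], 0]
    - [[-0.14, 0.75, -0.7], 0]

```text
time_s: 21.75
ee_pos: [0.532, -0.0627, 0.2083]
eef_rot: [-3.141, 0.003, 0.04]
force: [0.5, 0.3, -6.0]
grip_width: 0.0274
grip_force: 40.0
```

Request:
carry_out:
  motion:
    - [[-0.02, 0.15, 0], 0]
    - [[-0.04, 0.3, 0], 0]
    - [[-0.06, 0.45, 0], 0]
    - [[-0.09, 0.6, 0], 0]
    - [[-0.12, 0.75, 0], 0]
    - [[-0.13, 0.83, 0], 0]
    - [[-0.13, 0.83, 0], 0]
    - [[-0.13, 0.83, 0], 0]
    - [[-0.13, 0.83, 0], 0]

```text
time_s: 22.65
ee_pos: [0.5141, -0.2271, 0.2098]
eef_rot: [-3.141, 0.0, 0.041]
force: [-0.9, 0.7, -6.0]
grip_width: 0.0274
grip_force: 40.0
```

Request:
carry_out:
  motion:
    - [[0, 0, 0.1], 0]
    - [[0, 0, 0.25], 0]
    - [[0, 0, 0.4], 0]
    - [[0, 0, 0.55], 0]
    - [[0, 0, 0.63], 0]
    - [[0, 0, 0.67], 0]
    - [[0, 0, 0.69], 0]
    - [[0, 0, 0.7], 0]
    - [[0, 0, 0.7], 0]
    - [[0, 0, 0.7], 0]

```text
time_s: 23.65
ee_pos: [0.5144, -0.2281, 0.0709]
eef_rot: [3.141, -0.001, 0.04]
force: [-0.4, -1.1, -6.3]
grip_width: 0.0274
grip_force: 40.0
```

Request:
carry_out:
  motion:
    - [[0, 0, 0.005], 0]
    - [[0, 0, 0.01], 0]
    - [[0, 0, 0.01], 0]
    - [[0, 0, 0.01], 0]

```text
time_s: 24.05
ee_pos: [0.5144, -0.2282, 0.0687]
eef_rot: [3.141, -0.001, 0.04]
force: [-0.5, -0.1, 1.4]
grip_width: 0.0277
grip_force: 40.0
```

Request:
carry_out:
  motion:
    - [[0, 0, 0], 0]
    - [[0, 0, 0], 0]
    - [[0, 0, 0], 0]
    - [[0, 0, -0.1], 0]
    - [[0, 0, -0.3], 0]
    - [[0, 0, -0.5], 0]
    - [[0, 0, -0.7], 0]
    - [[0.07, -0.25, -0.7], 0]
    - [[0.14, -0.5, -0.7], 0]
  hand: -0.1

```text
time_s: 24.95
ee_pos: [0.5375, -0.1304, 0.2093]
eef_rot: [3.141, -0.002, 0.037]
force: [0.4, 1.2, -0.0]
grip_width: 0.0515
grip_force: 0.0
```

Request:
carry_out:
  motion:
    - [[0.07, -0.25, 0], 0]
    - [[0.14, -0.5, 0], 0]
    - [[0.2, -0.73, 0], 0]
    - [[0.2, -0.73, 0], 0]
    - [[0.2, -0.73, 0], 0]
    - [[0.2, -0.73, 0], 0]
  hand: -1

```text
time_s: 25.55
ee_pos: [0.5711, 0.0158, 0.2081]
eef_rot: [3.141, 0.0, 0.039]
force: [0.9, -0.2, 0.4]
grip_width: 0.0933
grip_force: 0.0
```

```bash
python3 - <<'E'
from h import *
i=camera_info("wrist");p,d=camera("wrist");cv2.imwrite("pics/w2.png",p)
for n,xy,lo,hi,r in (("ring",(.573,.033),.03,.045,.033),):
    Q=blob(i,d,lo,hi,xy,r)
    if len(Q)>9:print(n,len(Q),circ(Q),np.median(Q[:,2]))
print(ctrl.get_obs()["ee_pos"]);shift([.5735,.032,.012])
i=camera_info("top");p,d=camera("top")
for n,xy in (("stepped",(.552,-.376)),("round",(.533,-.302)),("square",(.514,-.228))):
    Q=blob(i,d,.1,.14,xy,.03); print(n,len(Q),Q[:,2].max(),circ(Q))
E
```

```text
ring 1022 (array([0.5734, 0.0312]), 0.0281) 0.03544445398124216
[0.57112914 0.01549833 0.20818921]
shift [0.015, -0.0821, 0.9809] yaw now 0.03853686678832591
stepped 86 0.1330109187672719 (array([ 0.5548, -0.377 ]), 0.012)
round 116 0.11803268817714185 (array([ 0.5343, -0.3024]), 0.0152)
square 140 0.12437638050111044 (array([ 0.5156, -0.2279]), 0.0188)
```

View pics/w2.png

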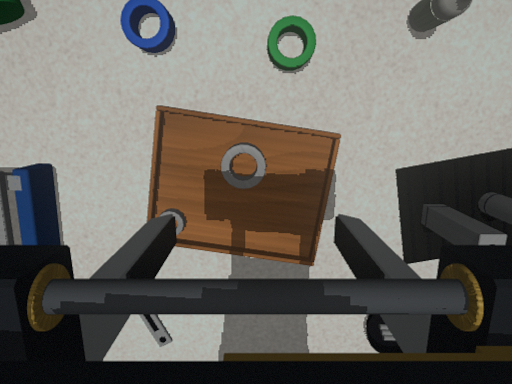

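The wrist view shows the ring free in the tray at (243,166), the small ring at (175,222), and two of the punches standing on the mat at the right edge.

Request:
carry_out:
  motion:
    - [[0.013, -0.08, 0], 0]
    - [[0.013, -0.08, 0.2], 0]
    - [[0.013, -0.08, 0.4], 0]
    - [[0.013, -0.08, 0.6], 0]
    - [[0.013, -0.08, 0.78], 0]
    - [[0.013, -0.08, 0.88], 0]
    - [[0.013, -0.08, 0.95], 0]
    - [[0.013, -0.08, 0.98], 0]
    - [[0.013, -0.08, 0.98], 0]
    - [[0.013, -0.08, 0.98], 0]

```text
time_s: 26.65
ee_pos: [0.5739, 0.0329, 0.0132]
eef_rot: [3.142, -0.002, 0.04]
force: [-0.3, -0.3, 0.5]
grip_width: 0.094
grip_force: 0.0
```

Request:
carry_out:
  motion:
    - [[0, 0, 0], 0]
    - [[0, 0, 0], 0]
    - [[0, 0, 0], 0]
    - [[0, 0, 0], 0]
    - [[0, 0, 0], 0]
    - [[0, 0, 0], 0]
    - [[0, 0, 0], 0]
  hand: 1

```text
time_s: 27.35
ee_pos: [0.5732, 0.0329, 0.0121]
eef_rot: [-3.142, 0.0, 0.04]
force: [0.1, 0.2, 0.1]
grip_width: 0.0412
grip_force: 0.0
```

Request:
carry_out:
  motion:
    - [[0, 0, -0.05], 0]
    - [[0, 0, -0.15], 0]
    - [[0, 0, -0.3], 0]
    - [[0, 0, -0.45], 0]
    - [[0, 0, -0.6], 0]
    - [[0, 0, -0.75], 0]
    - [[0, 0, -0.9], 0]
    - [[0, 0, -1], 0]
    - [[0, 0, -1], 0]
    - [[0, 0, -1], 0]

```text
time_s: 28.35
ee_pos: [0.573, 0.0329, 0.2119]
eef_rot: [-3.142, -0.0, 0.04]
force: [0.3, 0.2, -0.7]
grip_width: 0.0007
grip_force: 0.0
```

The fingers closed on nothing, so I'll look.

```bash
python3 - <<'E'
from h import *
i=camera_info("wrist");p,d=camera("wrist");cv2.imwrite("pics/w3.png",p)
Q=blob(i,d,.03,.045,(.573,.033),.08)
if len(Q)>9:print(len(Q),circ(Q),np.median(Q[:,2]))
p2,d2=camera("top")
cv2.imwrite("pics/t3.png",cv2.resize(p2[140:290,180:430],None,fx=3,fy=3))
E
```

```text
991 (array([0.5734, 0.0315]), 0.0279) 0.03539778836608576
```

View pics/w3.png

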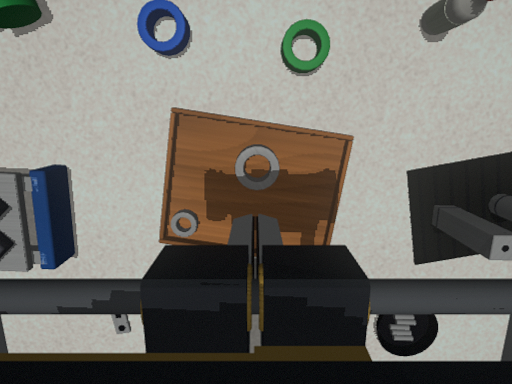

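Request:
carry_out:
  motion:
    - [[0, 0, 0], 0]
    - [[0, 0, 0], 0]
    - [[0, 0, 0], 0]
    - [[0, 0, 0], 0]
    - [[0, 0, 0], 0]
    - [[0, 0, 0], 0]
    - [[0, 0, 0], 0]
    - [[0, 0, 0], 0]
    - [[0, 0, 0], 0]
    - [[0, 0, 0], 0]
    - [[0, 0, 0], 0]
    - [[0, 0, 0], 0]
  hand: -1

```text
time_s: 29.65
ee_pos: [0.5732, 0.0329, 0.2122]
eef_rot: [-3.142, -0.0, 0.04]
force: [-0.2, -0.2, -0.4]
grip_width: 0.0924
grip_force: 0.0
```

Request:
carry_out:
  motion:
    - [[0, 0, 0.2], 0]
    - [[0, 0, 0.4], 0]
    - [[0, 0, 0.6], 0]
    - [[0, 0, 0.8], 0]
    - [[0, 0, 0.9], 0]
    - [[0, 0, 0.97], 0]
    - [[0, 0, 1], 0]
    - [[0, 0, 1], 0]
    - [[0, 0, 1], 0]

```text
time_s: 30.55
ee_pos: [0.5739, 0.0329, 0.0133]
eef_rot: [3.142, -0.002, 0.04]
force: [0.1, -0.1, -0.2]
grip_width: 0.094
grip_force: 0.0
```

```bash
python3 - <<'E'
from h import *
print(ctrl.get_obs()["ee_pos"])
p,d=camera("wrist");p2,d2=camera("scene")
a=cv2.resize(p2[160:240,220:340],(600,400));b=cv2.resize(p,(400,300))
cv2.imwrite("pics/m4.png",np.vstack([a[:300],np.hstack([b,np.zeros((300,200,3),np.uint8)])]))
E
```

```text
[0.57389668 0.03287152 0.01330658]
```

View pics/m4.png

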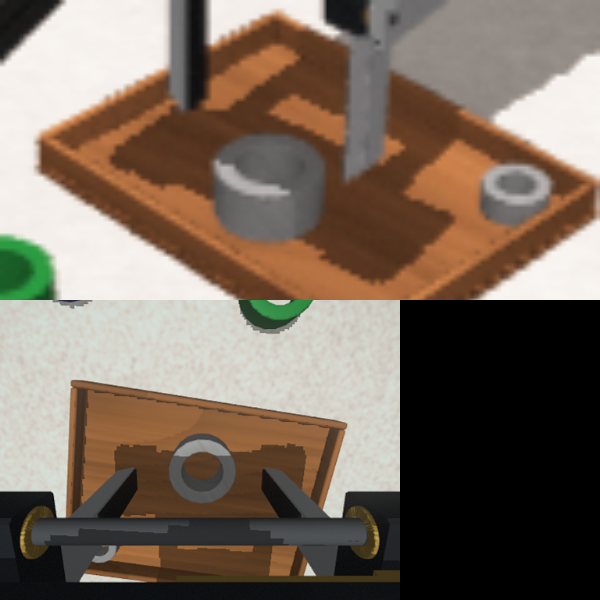

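```bash
python3 - <<'E'
from h import *
def proj(i,P):
    v=rot(i["attitude"]).T@(np.array(P)-i["origin"]);q=np.array(i["camera_matrix"])@(v/v[2]);return q[:2].round(1)
s=camera_info("scene");w=camera_info("wrist")
for y in(-.014,.080): print("expect",proj(s,(.574,y,.013)),proj(w,(.574,y,.013)))
print("obs on plane z=.013",onplane(s,[[292.4,195.6],[257.6,181.4]],.013))
p,d=camera("scene");P,px=pts(s,d)
for c,r in((292,193),(257,179),(292,190),(257,176)): print(c,r,P[r*512+c] if len(P)==384*512 else P[(px==[c,r]).all(1)])
p,d=camera("wrist");P,px=pts(w,d)
for c,r in((165,238),(345,238),(168,222),(340,222)): print(c,r,P[(px==[c,r]).all(1)])
Q=blob(s,camera("scene")[1],.03,.045,(.573,.033),.06);print(circ(Q),Q[:,:2].mean(0))
Q=blob(w,d,.03,.045,(.573,.033),.06);print(circ(Q))
E
```

```text
expect [259.4 192.8] [321.6 211.3]
expect [288.7 206.8] [188.6 206. ]
obs on plane z=.013 [[ 0.52954531  0.05908273  0.013     ]
 [ 0.53618928 -0.05135659  0.013     ]]
292 193 [[0.58371659 0.09440318 0.06710169]]
257 179 [[ 0.58386012 -0.01394979  0.06129897]]
292 190 [[0.57864097 0.0904846  0.0713508 ]]
257 176 [[ 0.58206414 -0.0154234   0.06881444]]
165 238 [[0.57278716 0.0810404  0.07059583]]
345 238 [[ 0.57826977 -0.01328169  0.07469408]]
168 222 [[0.5790364  0.08138633 0.06271867]]
340 222 [[ 0.58325144 -0.01300626  0.06375404]]
(array([0.5734, 0.0322]), 0.0314) [0.57715091 0.03382201]
(array([0.5733, 0.0312]), 0.0281)
```

```bash
python3 - <<'E'
from h import *
def tips(R,t,d,K,name):
    # camera relative to tcp fixed: use stated poses
    pass
# present (94 mm): points between fingers region near TCP
def near(i,d,tcp,yaw):
    P,px=pts(i,d);u=P-tcp;c,s=np.cos(yaw),np.sin(yaw)
    a=u[:,0]*c+u[:,1]*s;b=u[:,0]*s-u[:,1]*c
    m=(abs(a)<.03)&(abs(b)<.065)&(u[:,2]<.15)&(u[:,2]>.001)
    for sg in(-1,1):
        k=m&(sg*b>0)
        z=u[k,2];j=np.argsort(z)[:400]
        print("side",sg,k.sum(),"z pct",np.percentile(z,[0,1,5,20]).round(4),"at b",np.median(b[k][j]).round(4),"a",np.median(a[k][j]).round(4))
z=np.load("w0.npz")
w=camera_info("wrist");o=ctrl.get_obs()
# w0 camera pose as printed
i0=dict(camera_matrix=w["camera_matrix"],origin=np.array([0.55817042,0.06547718,0.51426374]),attitude=np.array([2.91105955,-2.0377e-4,-1.0201229]))
near(i0,z["d"],np.array([.502792,.030594,.296067]),.54975)
E
```

```text
side -1 4276 z pct [0.0388 0.0427 0.052  0.0762] at b -0.0282 a 0.0083
side 1 4257 z pct [0.0386 0.0426 0.0521 0.0759] at b 0.0264 a 0.0086
```

Request:
carry_out:
  motion:
    - [[0, 0, -0.2], 0]
    - [[0, 0, -0.4], 0]
    - [[0, 0, -0.6], 0]
    - [[0, 0, -0.8], 0]
    - [[0, 0, -0.8], 0]
    - [[0, 0, -0.8], 0]

```text
time_s: 31.4
ee_pos: [0.5734, 0.0329, 0.1728]
eef_rot: [3.141, -0.002, 0.04]
force: [0.6, -0.2, -0.7]
grip_width: 0.0942
grip_force: 0.0
```

Request:
carry_out:
  motion:
    - [[0, 0, 0], 0]
    - [[0, 0, 0], 0]
    - [[0, 0, 0], 0]
    - [[0, 0, 0], 0]
    - [[0, 0, 0], 0]
    - [[0, 0, 0], 0]
  hand: -0.4

```text
time_s: 32.0
ee_pos: [0.5732, 0.0328, 0.172]
eef_rot: [3.142, 0.0, 0.04]
force: [-0.1, 0.1, -0.2]
grip_width: 0.0655
grip_force: 0.0
```

```bash
python3 - <<'E'
from h import *
o=ctrl.get_obs();i=camera_info("wrist");p,d=camera("wrist");cv2.imwrite("pics/w5.png",p)
print(o["ee_pos"],o["grip_width"])
P,_=pts(i,d);u=P-o["ee_pos"];m=(abs(u[:,0])<.03)&(abs(u[:,1])<.065)&(u[:,2]<.15)&(u[:,2]>-.06)
for sg in(-1,1):
    k=m&(sg*u[:,1]>.02);z=u[k,2];j=np.argsort(z)[:200];print(np.percentile(z,[0,2,5,20]).round(4),np.median(u[k][j],axis=0).round(4))
# same from scene
i=camera_info("scene");p,d=camera("scene");P,px=pts(i,d);u=P-o["ee_pos"];m=(abs(u[:,0])<.03)&(abs(u[:,1])<.065)&(u[:,2]<.09)&(u[:,2]>-.05)
print("scene",m.sum())
for sg in(-1,1):
    k=m&(sg*u[:,1]>.015);z=u[k,2]
    if k.sum():j=np.argsort(z)[:20];print(np.percentile(z,[0,2,5,20]).round(4),np.median(u[k][j],axis=0).round(4))
cv2.imwrite("pics/s5.png",cv2.resize(p[100:240,200:360],(800,600)))
E
```

```text
[0.57315236 0.03283022 0.17201192] 0.06552991527729955
[0.0378 0.0451 0.0514 0.0751] [ 0.0087 -0.0326  0.0455]
[0.038  0.0457 0.0527 0.078 ] [0.0059 0.034  0.0456]
scene 329
[0.039  0.0409 0.0422 0.0511] [ 0.0078 -0.0327  0.0428]
[0.0388 0.0443 0.0481 0.0554] [0.0066 0.0415 0.0486]
```

View pics/s5.png

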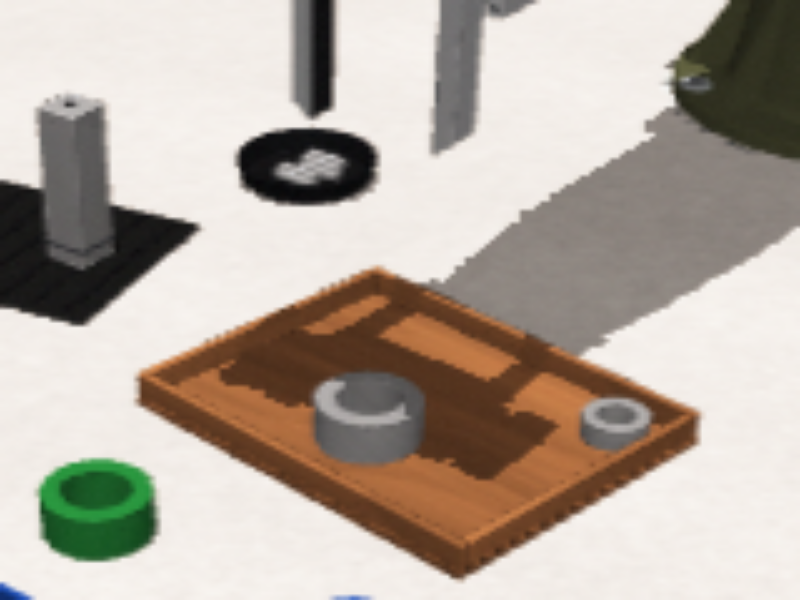

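In this view the fingertips are about 38 mm above where the reported TCP puts them. That holds from both cameras and at both openings, so the real tip is at reported TCP z + 0.0385. I'll correct the heights to match and retry.

Request:
carry_out:
  motion:
    - [[0, 0.005, 0.2], 0]
    - [[0, 0.005, 0.4], 0]
    - [[0, 0.005, 0.55], 0]
    - [[0, 0.005, 0.65], 0]
    - [[0, 0.005, 0.75], 0]
    - [[0, 0.005, 0.82], 0]
    - [[0, 0.005, 0.88], 0]
    - [[0, 0.005, 0.92], 0]
    - [[0, 0.005, 0.95], 0]
    - [[0, 0.005, 0.97], 0]
    - [[0, 0.005, 0.98], 0]
    - [[0, 0.005, 0.98], 0]
  hand: -0.65

```text
time_s: 33.3
ee_pos: [0.5733, 0.0319, -0.0237]
eef_rot: [3.142, -0.0, 0.04]
force: [0.1, -0.2, -0.2]
grip_width: 0.0779
grip_force: 0.0
```

Request:
carry_out:
  motion:
    - [[0, 0, 0.005], 0]
    - [[0, 0, 0.01], 0]
    - [[0, 0, 0.01], 0]

```text
time_s: 33.6
ee_pos: [0.5733, 0.0319, -0.0258]
eef_rot: [-3.142, -0.0, 0.04]
force: [0.9, 0.3, -0.1]
grip_width: 0.0777
grip_force: 0.0
```

Request:
carry_out:
  motion:
    - [[0, 0, 0], 0]
    - [[0, 0, 0], 0]
    - [[0, 0, 0], 0]
    - [[0, 0, 0], 0]
    - [[0, 0, 0], 0]
    - [[0, 0, 0], 0]
    - [[0, 0, 0], 0]
  hand: 1

```text
time_s: 34.3
ee_pos: [0.5733, 0.0318, -0.0258]
eef_rot: [3.142, -0.0, 0.04]
force: [0.1, -1.5, 0.6]
grip_width: 0.0547
grip_force: 40.0
```

Request:
carry_out:
  motion:
    - [[0, 0, -0.05], 0]
    - [[0, 0, -0.15], 0]
    - [[0, 0, -0.3], 0]
    - [[0, 0, -0.45], 0]
    - [[0, 0, -0.6], 0]
    - [[0, 0, -0.75], 0]
    - [[0, 0, -0.9], 0]
    - [[0, 0, -1], 0]

```text
time_s: 35.1
ee_pos: [0.5732, 0.0321, 0.1767]
eef_rot: [-3.141, -0.002, 0.04]
force: [-0.7, -0.9, -4.5]
grip_width: 0.0546
grip_force: 40.0
```

Request:
carry_out:
  motion:
    - [[-0.03, -0.05, 0], 0]
    - [[-0.06, -0.15, 0], 0]
    - [[-0.09, -0.3, 0], 0]
    - [[-0.12, -0.45, 0], 0]
    - [[-0.16, -0.6, 0], 0]
    - [[-0.22, -0.75, 0], 0]

```text
time_s: 35.7
ee_pos: [0.5216, 0.1815, 0.1725]
eef_rot: [3.141, 0.002, 0.04]
force: [0.5, 0.4, -4.3]
grip_width: 0.0552
grip_force: 40.0
```

Request:
carry_out:
  motion:
    - [[-0.05, -0.15, 0], 0]
    - [[-0.1, -0.3, 0], 0]
    - [[-0.15, -0.45, 0], 0]
    - [[-0.2, -0.6, 0], 0]
    - [[-0.22, -0.77, 0], 0]
    - [[-0.22, -0.77, 0], 0]
    - [[-0.22, -0.77, 0], 0]
    - [[-0.22, -0.77, 0], 0]

```text
time_s: 36.5
ee_pos: [0.4726, 0.3315, 0.1733]
eef_rot: [3.141, 0.001, 0.04]
force: [-1.0, 0.9, -4.2]
grip_width: 0.0552
grip_force: 40.0
```

```bash
python3 - <<'E'
from h import *
o=ctrl.get_obs();print(o["ee_pos"],o["qpos"],o["grip_width"])
i=camera_info("wrist");p,d=camera("wrist");cv2.imwrite("pics/w6.png",p);np.savez("w6.npz",p=p,d=d)
r=finder.pinpoint("wrist","press_plate")
for x in r: print(x["location"],x["conf"],onplane(i,x["location"],.05),onplane(i,x["location"],.082))
Q=blob(i,d,.076,.09,(.50,.38),.08);print(len(Q),np.median(Q[:,2]),circ(Q),cv2.minAreaRect(Q[:,:2].astype(np.float32)))
E
```

```text
[0.47261739 0.3315189  0.17332467] [ 5.48278992e-01  3.56712922e-01  1.42909706e+00 -3.79496878e-05
  1.35727205e+00  2.07930541e+00] 0.05518796502329202
8045 0.08179340695756288 (array([0.4974, 0.3772]), 0.0593) ((0.49757224321365356, 0.3771894872188568), (0.1081002727150917, 0.10799164324998856), 89.81896209716797)
```

View pics/w6.png

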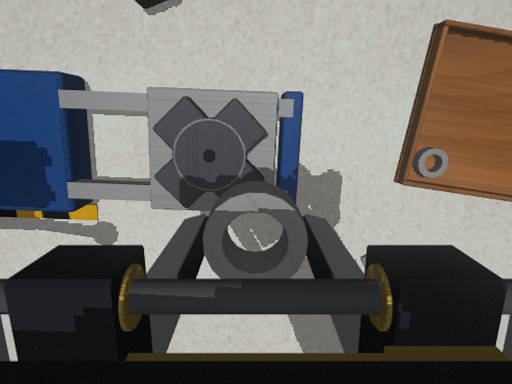

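The dark centre dot shows at (209,156). The held ring is in front of the lower-right lobe.

```bash
python3 - <<'E'
from h import *
i=camera_info("wrist");z=np.load("w6.npz");g=cv2.cvtColor(z["p"],cv2.COLOR_BGR2GRAY)
w=g[148:164,201:217];r,c=np.nonzero(w<45);print(len(r),w.min());px=[201+c.mean(),148+r.mean()];print(px,onplane(i,px,.082))
# ring centre held
o=ctrl.get_obs();Q=blob(i,z["d"],o["ee_pos"][2]+.05,o["ee_pos"][2]+.066,o["ee_pos"][:2],.035);print(len(Q),np.median(Q[:,2]),circ(Q))
C=onplane(i,px,.082)[0];shift([C[0],C[1],.08])
E
```

```text
113 34
[np.float64(208.9203539823009), np.float64(155.6283185840708)] [[0.49745213 0.37701296 0.082     ]]
5919 0.234951470783725 (array([0.4816, 0.3317]), 0.0338)
shift [0.1308, -0.2234, 0.4691] yaw now 0.03908125032174792
```

Request:
carry_out:
  motion:
    - [[0.06, -0.12, 0], 0]
    - [[0.13, -0.226, 0], 0]
    - [[0.13, -0.226, 0.1], 0]
    - [[0.13, -0.226, 0.25], 0]
    - [[0.13, -0.226, 0.4], 0]
    - [[0.13, -0.226, 0.5], 0]
    - [[0.13, -0.226, 0.56], 0]
    - [[0.13, -0.226, 0.59], 0]
    - [[0.13, -0.226, 0.6], 0]
    - [[0.13, -0.226, 0.6], 0]
    - [[0.13, -0.226, 0.6], 0]

```text
time_s: 37.7
ee_pos: [0.4977, 0.3785, 0.0552]
eef_rot: [-3.141, -0.001, 0.04]
force: [-0.7, 1.0, -3.7]
grip_width: 0.0546
grip_force: 40.0
```

Request:
carry_out:
  motion:
    - [[0, 0, 0.005], 0]
    - [[0, 0, 0.01], 0]
    - [[0, 0, 0.015], 0]
    - [[0, 0, 0.015], 0]

```text
time_s: 38.1
ee_pos: [0.4972, 0.3783, 0.051]
eef_rot: [3.141, 0.0, 0.04]
force: [0.2, -0.1, -4.9]
grip_width: 0.0548
grip_force: 40.0
```

Request:
carry_out:
  motion:
    - [[0, 0.003, 0.004], 0]
    - [[0, 0.003, 0.007], 0]
    - [[0, 0.003, 0.007], 0]

```text
time_s: 38.4
ee_pos: [0.4974, 0.3777, 0.0502]
eef_rot: [-3.142, -0.0, 0.04]
force: [-2.9, -2.1, 3.0]
grip_width: 0.0548
grip_force: 40.0
```

```bash
python3 - <<'E'
from h import *
o=ctrl.get_obs();print(o["ee_pos"],o["force"])
E
```

```text
[0.49742523 0.37765694 0.05021982] [-2.87789192 -2.13951814  3.00220294]
```

Request:
carry_out:
  motion:
    - [[0, 0, 0], 0]
    - [[0, 0, 0], 0]
    - [[0, 0, 0], 0]
    - [[0, 0, 0], 0]
    - [[0, 0, -0.1], 0]
    - [[0, 0, -0.25], 0]
    - [[0, 0, -0.45], 0]
    - [[0, 0, -0.65], 0]
    - [[0, 0, -0.8], 0]
    - [[0, 0, -0.8], 0]
  hand: -0.65

```text
time_s: 39.4
ee_pos: [0.4986, 0.3786, 0.2146]
eef_rot: [-3.138, -0.006, 0.04]
force: [-0.3, 0.7, -0.1]
grip_width: 0.0776
grip_force: 0.0
```

Request:
carry_out:
  motion:
    - [[0, 0.2, 0], 0]
    - [[0, 0.4, 0], 0]
    - [[0, 0.6, 0], 0]
    - [[0, 0.8, 0], 0]
    - [[0, 0.9, 0], 0]
    - [[0, 0.9, 0], 0]
    - [[0, 0.9, 0], 0]
  hand: -0.1

```text
time_s: 40.1
ee_pos: [0.5045, 0.1981, 0.2093]
eef_rot: [-3.142, 0.0, 0.039]
force: [0.1, -0.9, 0.5]
grip_width: 0.0517
grip_force: 0.0
```

```bash
python3 - <<'E'
from h import *
o=ctrl.get_obs();print(o["ee_pos"],o["grip_width"])
for c in("wrist","top"):
    i=camera_info(c);p,d=camera(c)
    if c=="wrist": cv2.imwrite("pics/w7.png",p)
    Q=blob(i,d,.105,.12,(.4974,.377),.05)
    if len(Q)>9:print(c,len(Q),np.percentile(Q[:,2],[5,50,95]),circ(Q))
    P=blob(i,d,.076,.09,(.4974,.377),.075)
    if len(P)>9:print(c,cv2.minAreaRect(P[:,:2].astype(np.float32)))
for n,xy in (("stepped",(.552,-.376)),("round",(.533,-.302)),("square",(.514,-.228))):
    Q=blob(i,d,.1,.14,xy,.03); print(n,len(Q),circ(Q))
shift([.5144,-.2282,.2])
E
```

```text
[0.50447363 0.19805893 0.20930112] 0.05167556436380526
wrist 1713 [0.10696208 0.11135201 0.11260108] (array([0.4973, 0.3782]), 0.0283)
wrist ((0.4976068139076233, 0.3767074644565582), (0.10846534371376038, 0.10829415917396545), 1.2894245386123657)
top ((0.48043397068977356, 0.38309258222579956), (0.11950288712978363, 0.05765071138739586), 74.56916046142578)
stepped 84 (array([ 0.5543, -0.376 ]), 0.0111)
round 116 (array([ 0.5337, -0.3024]), 0.0149)
square 140 (array([ 0.5156, -0.2275]), 0.0188)
shift [-0.0371, 2.1352, 0.0466] yaw now 0.04095307634857259
```

View pics/w7.png

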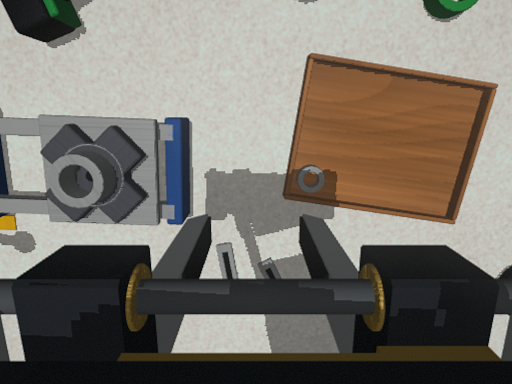

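The ring sits flat on the plate at (82,178), about 1.5 mm from its centre. Now the punches go back, gripped lower this time.

Request:
carry_out:
  motion:
    - [[0, 0.25, 0], 0]
    - [[0, 0.5, 0], 0]
    - [[-0.01, 0.75, 0], 0]
    - [[-0.01, 1, 0], 0]

```text
time_s: 40.6
ee_pos: [0.5104, -0.0027, 0.2096]
eef_rot: [-3.141, 0.0, 0.042]
force: [2.2, 0.6, -0.3]
grip_width: 0.0515
grip_force: 0.0
```

Request:
carry_out:
  motion:
    - [[0, 0.25, 0], 0]
    - [[0, 0.5, 0], 0]
    - [[-0.01, 0.75, 0], 0]
    - [[-0.02, 1, 0], 0]
    - [[-0.02, 1, 0], 0]

```text
time_s: 41.1
ee_pos: [0.5144, -0.2059, 0.2088]
eef_rot: [3.141, 0.001, 0.036]
force: [-0.8, 0.8, -0.9]
grip_width: 0.0518
grip_force: 0.0
```

Request:
carry_out:
  motion:
    - [[0, 0.135, 0], 0]
    - [[0, 0.135, 0], 0]
    - [[0, 0.135, 0], 0]

```text
time_s: 41.4
ee_pos: [0.516, -0.2279, 0.2093]
eef_rot: [-3.141, 0.0, 0.041]
force: [0.0, -0.4, 0.6]
grip_width: 0.0517
grip_force: 0.0
```

```bash
python3 - <<'E'
from h import *
o=ctrl.get_obs();i=camera_info("wrist");p,d=camera("wrist")
for n,xy,lo,hi in (("stepped",(.552,-.376),.118,.14),("round",(.533,-.302),.104,.13),("square",(.514,-.228),.11,.13)):
    Q=blob(i,d,lo,hi,xy,.03)
    if len(Q)>9:print(n,len(Q),circ(Q))
print(o["ee_pos"]);shift([.5144,-.2282,.04])
E
```

```text
stepped 525 (array([ 0.5528, -0.3766]), 0.0111)
round 736 (array([ 0.5327, -0.3028]), 0.0152)
square 812 (array([ 0.5142, -0.2281]), 0.019)
[ 0.51601207 -0.2279241   0.20933156]
shift [-0.0078, 0.0026, 0.8476] yaw now 0.041168265098117995
```

Request:
carry_out:
  motion:
    - [[-0.008, 0.002, 0.2], 0]
    - [[-0.008, 0.002, 0.4], 0]
    - [[-0.008, 0.002, 0.55], 0]
    - [[-0.008, 0.002, 0.7], 0]
    - [[-0.008, 0.002, 0.8], 0]
    - [[-0.008, 0.002, 0.845], 0]
    - [[-0.008, 0.002, 0.845], 0]
    - [[-0.008, 0.002, 0.845], 0]

```text
time_s: 42.25
ee_pos: [0.5147, -0.2292, 0.0419]
eef_rot: [3.141, -0.001, 0.041]
force: [-0.2, 0.7, 1.0]
grip_width: 0.0512
grip_force: 0.0
```

Request:
carry_out:
  motion:
    - [[0, 0, 0], 0]
    - [[0, 0, 0], 0]
    - [[0, 0, 0], 0]
    - [[0, 0, 0], 0]
    - [[0, 0, 0], 0]
    - [[0, 0, 0], 0]
    - [[0, 0, 0], 0]
  hand: 1

```text
time_s: 42.95
ee_pos: [0.5143, -0.2296, 0.0412]
eef_rot: [3.141, -0.001, 0.04]
force: [-1.1, 0.2, 5.0]
grip_width: 0.0276
grip_force: 40.0
```

Request:
carry_out:
  motion:
    - [[0, 0, -0.05], 0]
    - [[0, 0, -0.15], 0]
    - [[0, 0, -0.3], 0]
    - [[0, 0, -0.45], 0]
    - [[0, 0, -0.6], 0]
    - [[0, 0, -0.7], 0]
    - [[0.01, -0.05, -0.7], 0]
    - [[0.03, -0.15, -0.7], 0]
    - [[0.05, -0.3, -0.7], 0]
    - [[0.08, -0.45, -0.7], 0]
    - [[0.11, -0.6, -0.7], 0]
    - [[0.14, -0.75, -0.7], 0]

```text
time_s: 44.15
ee_pos: [0.5352, -0.0765, 0.179]
eef_rot: [-3.141, 0.003, 0.04]
force: [-0.2, -0.2, -6.0]
grip_width: 0.0279
grip_force: 40.0
```

Request:
carry_out:
  motion:
    - [[0.02, -0.15, 0], 0]
    - [[0.04, -0.3, 0], 0]
    - [[0.06, -0.45, 0], 0]
    - [[0.09, -0.6, 0], 0]
    - [[0.12, -0.75, 0], 0]
    - [[0.13, -0.83, 0], 0]
    - [[0.13, -0.83, 0], 0]
    - [[0.13, -0.83, 0], 0]
    - [[0.13, -0.83, 0], 0]

```text
time_s: 45.05
ee_pos: [0.5551, 0.0876, 0.1803]
eef_rot: [3.141, 0.001, 0.039]
force: [0.2, -1.1, -6.3]
grip_width: 0.028
grip_force: 40.0
```

```bash
python3 - <<'E'
from h import *
print(ctrl.get_obs()["ee_pos"],ctrl.get_obs()["grip_width"]);shift([.5557,.0897,.044])
E
```

```text
[0.55509243 0.08755011 0.18034177] 0.028018774542514887
shift [0.004, -0.0108, 0.6817] yaw now 0.039128666806044876
```

Request:
carry_out:
  motion:
    - [[0.003, -0.009, 0.1], 0]
    - [[0.003, -0.009, 0.25], 0]
    - [[0.003, -0.009, 0.4], 0]
    - [[0.003, -0.009, 0.55], 0]
    - [[0.003, -0.009, 0.62], 0]
    - [[0.003, -0.009, 0.66], 0]
    - [[0.003, -0.009, 0.675], 0]
    - [[0.003, -0.009, 0.68], 0]
    - [[0.003, -0.009, 0.68], 0]
    - [[0.003, -0.009, 0.68], 0]

```text
time_s: 46.05
ee_pos: [0.5563, 0.0903, 0.0456]
eef_rot: [-3.142, -0.001, 0.04]
force: [0.5, -0.4, -6.3]
grip_width: 0.0277
grip_force: 40.0
```

Request:
carry_out:
  motion:
    - [[0, 0, 0.005], 0]
    - [[0, 0, 0.008], 0]
    - [[0, 0, 0.008], 0]
    - [[0, 0, 0.008], 0]

```text
time_s: 46.45
ee_pos: [0.5559, 0.0903, 0.0432]
eef_rot: [-3.142, -0.0, 0.04]
force: [-0.1, -0.2, -5.8]
grip_width: 0.0277
grip_force: 40.0
```

Request:
carry_out:
  motion:
    - [[0, 0, 0.003], 0]
    - [[0, 0, 0.005], 0]
    - [[0, 0, 0.005], 0]

```text
time_s: 46.75
ee_pos: [0.5562, 0.0903, 0.0431]
eef_rot: [-3.141, -0.001, 0.04]
force: [-4.1, 0.9, 6.6]
grip_width: 0.0279
grip_force: 40.0
```

Request:
carry_out:
  motion:
    - [[0, 0, 0], 0]
    - [[0, 0, 0], 0]
    - [[0, 0, 0], 0]
    - [[0, 0, -0.1], 0]
    - [[0, 0, -0.3], 0]
    - [[0, 0, -0.5], 0]
    - [[0, 0, -0.7], 0]
    - [[-0.02, 0.25, -0.7], 0]
    - [[-0.05, 0.5, -0.7], 0]
    - [[-0.08, 0.75, -0.7], 0]
    - [[-0.1, 0.96, -0.7], 0]
  hand: -0.1

```text
time_s: 47.85
ee_pos: [0.5431, -0.1046, 0.1824]
eef_rot: [3.141, -0.001, 0.04]
force: [1.6, -0.2, -0.1]
grip_width: 0.0515
grip_force: 0.0
```

Request:
carry_out:
  motion:
    - [[-0.02, 0.25, 0], 0]
    - [[-0.05, 0.5, 0], 0]
    - [[-0.08, 0.75, 0], 0]
    - [[-0.1, 1, 0], 0]
    - [[-0.1, 1, 0], 0]
    - [[-0.1, 1, 0], 0]
    - [[-0.1, 1, 0], 0]

```text
time_s: 48.55
ee_pos: [0.5318, -0.3021, 0.1822]
eef_rot: [-3.141, -0.0, 0.041]
force: [0.1, 0.2, -0.3]
grip_width: 0.0517
grip_force: 0.0
```

```bash
python3 - <<'E'
from h import *
print(ctrl.get_obs()["ee_pos"],ctrl.get_obs()["grip_width"]);shift([.5329,-.3025,.041])
i=camera_info("top");p,d=camera("top")
for n,xy in (("stepped",(.552,-.376)),("round",(.533,-.302)),("square",(.556,.09))):
    Q=blob(i,d,.1,.14,xy,.03); print(n,len(Q),circ(Q) if len(Q) else 0)
E
```

```text
[ 0.53182385 -0.30207974  0.18217603] 0.05165440432928142
shift [0.0052, 0.0024, 0.7059] yaw now 0.04079655124294557
stepped 0 0
round 3 (array([ 0.5222, -0.2948]), 0.0017)
square 126 (array([0.5569, 0.0903]), 0.018)
```

Request:
carry_out:
  motion:
    - [[0.005, 0, 0.2], 0]
    - [[0.005, 0, 0.4], 0]
    - [[0.005, 0, 0.55], 0]
    - [[0.005, 0, 0.65], 0]
    - [[0.005, 0, 0.7], 0]
    - [[0.005, 0, 0.7], 0]
    - [[0.005, 0, 0.7], 0]

```text
time_s: 49.3
ee_pos: [0.5333, -0.3029, 0.0434]
eef_rot: [3.141, -0.001, 0.041]
force: [0.8, 0.6, -0.0]
grip_width: 0.0517
grip_force: 0.0
```

Request:
carry_out:
  motion:
    - [[0, 0, 0], 0]
    - [[0, 0, 0], 0]
    - [[0, 0, 0], 0]
    - [[0, 0, 0], 0]
    - [[0, 0, 0], 0]
    - [[0, 0, 0], 0]
    - [[0, 0, 0], 0]
  hand: 1

```text
time_s: 50.0
ee_pos: [0.5329, -0.3033, 0.0427]
eef_rot: [3.141, -0.001, 0.04]
force: [-0.4, -1.6, 5.4]
grip_width: 0.0292
grip_force: 40.0
```

Request:
carry_out:
  motion:
    - [[0, 0, -0.05], 0]
    - [[0, 0, -0.15], 0]
    - [[0, 0, -0.3], 0]
    - [[0, 0, -0.45], 0]
    - [[0, 0, -0.6], 0]
    - [[0, 0, -0.7], 0]
    - [[0.01, -0.05, -0.7], 0]
    - [[0.02, -0.15, -0.7], 0]
    - [[0.03, -0.3, -0.7], 0]
    - [[0.04, -0.45, -0.7], 0]
    - [[0.05, -0.6, -0.7], 0]

```text
time_s: 51.1
ee_pos: [0.5367, -0.1796, 0.18]
eef_rot: [-3.14, 0.003, 0.041]
force: [0.4, 0.1, -5.3]
grip_width: 0.0292
grip_force: 40.0
```

Request:
carry_out:
  motion:
    - [[0.01, -0.15, 0], 0]
    - [[0.02, -0.3, 0], 0]
    - [[0.03, -0.45, 0], 0]
    - [[0.04, -0.6, 0], 0]
    - [[0.05, -0.72, 0], 0]
    - [[0.05, -0.8, 0], 0]
    - [[0.05, -0.8, 0], 0]
    - [[0.05, -0.8, 0], 0]
    - [[0.05, -0.8, 0], 0]

```text
time_s: 52.0
ee_pos: [0.5411, -0.0229, 0.1817]
eef_rot: [3.142, 0.001, 0.039]
force: [-0.1, -0.5, -4.7]
grip_width: 0.0296
grip_force: 40.0
```

```bash
python3 - <<'E'
from h import *
print(ctrl.get_obs()["ee_pos"],ctrl.get_obs()["grip_width"]);shift([.5416,-.0222,.045])
E
```

```text
[ 0.54110502 -0.02294822  0.18172526] 0.029594703416819104
shift [0.0031, -0.0037, 0.6836] yaw now 0.03935409802370393
```

Request:
carry_out:
  motion:
    - [[0.002, -0.002, 0.1], 0]
    - [[0.002, -0.002, 0.25], 0]
    - [[0.002, -0.002, 0.4], 0]
    - [[0.002, -0.002, 0.55], 0]
    - [[0.002, -0.002, 0.62], 0]
    - [[0.002, -0.002, 0.66], 0]
    - [[0.002, -0.002, 0.68], 0]
    - [[0.002, -0.002, 0.68], 0]
    - [[0.002, -0.002, 0.68], 0]

```text
time_s: 52.9
ee_pos: [0.5424, -0.0221, 0.0472]
eef_rot: [3.141, -0.002, 0.04]
force: [0.1, -0.2, -5.0]
grip_width: 0.0293
grip_force: 40.0
```

Request:
carry_out:
  motion:
    - [[0, 0, 0.005], 0]
    - [[0, 0, 0.01], 0]
    - [[0, 0, 0.01], 0]
    - [[0, 0, 0.01], 0]

```text
time_s: 53.3
ee_pos: [0.5421, -0.022, 0.0447]
eef_rot: [3.141, -0.001, 0.04]
force: [-0.2, -0.4, 0.4]
grip_width: 0.0293
grip_force: 40.0
```

Request:
carry_out:
  motion:
    - [[0, 0, 0], 0]
    - [[0, 0, 0], 0]
    - [[0, 0, 0], 0]
    - [[0, 0, -0.1], 0]
    - [[0, 0, -0.3], 0]
    - [[0, 0, -0.5], 0]
    - [[0, 0, -0.7], 0]
    - [[0, 0.25, -0.7], 0]
    - [[0, 0.5, -0.7], 0]
    - [[0, 0.77, -0.7], 0]
  hand: -0.1

```text
time_s: 54.3
ee_pos: [0.5477, -0.1735, 0.1846]
eef_rot: [3.141, -0.001, 0.041]
force: [0.2, -0.6, -0.6]
grip_width: 0.0519
grip_force: 0.0
```

Request:
carry_out:
  motion:
    - [[0, 0.25, 0], 0]
    - [[-0.01, 0.5, 0], 0]
    - [[-0.02, 0.75, 0], 0]
    - [[-0.02, 1, 0], 0]
    - [[-0.02, 1, 0], 0]
    - [[-0.02, 1, 0], 0]
    - [[-0.02, 1, 0], 0]

```text
time_s: 55.0
ee_pos: [0.552, -0.3708, 0.1843]
eef_rot: [-3.141, -0.0, 0.041]
force: [-0.4, -0.0, 0.5]
grip_width: 0.0516
grip_force: 0.0
```

```bash
python3 - <<'E'
from h import *
o=ctrl.get_obs();i=camera_info("wrist");p,d=camera("wrist")
Q=blob(i,d,.118,.14,(.552,-.376),.03);print(circ(Q))
print(o["ee_pos"]);shift([.5525,-.3768,.043])
E
```

```text
(array([ 0.5528, -0.377 ]), 0.0109)
[ 0.55203357 -0.37079967  0.18429448]
shift [0.0001, 0.0309, 0.7078] yaw now 0.04145583133960162
```

Request:
carry_out:
  motion:
    - [[0, 0.029, 0], 0]
    - [[0, 0.029, 0.2], 0]
    - [[0, 0.029, 0.4], 0]
    - [[0, 0.029, 0.55], 0]
    - [[0, 0.029, 0.65], 0]
    - [[0, 0.029, 0.7], 0]
    - [[0, 0.029, 0.7], 0]
    - [[0, 0.029, 0.7], 0]

```text
time_s: 55.85
ee_pos: [0.5526, -0.3779, 0.0455]
eef_rot: [3.141, -0.001, 0.04]
force: [-1.1, -0.8, 0.3]
grip_width: 0.0516
grip_force: 0.0
```

Request:
carry_out:
  motion:
    - [[0, 0, 0], 0]
    - [[0, 0, 0], 0]
    - [[0, 0, 0], 0]
    - [[0, 0, 0], 0]
    - [[0, 0, 0], 0]
    - [[0, 0, 0], 0]
    - [[0, 0, 0], 0]
  hand: 1

```text
time_s: 56.55
ee_pos: [0.5521, -0.3779, 0.0444]
eef_rot: [3.141, -0.0, 0.04]
force: [-0.6, 0.0, 2.9]
grip_width: 0.0211
grip_force: 40.0
```

Request:
carry_out:
  motion:
    - [[0, 0, -0.05], 0]
    - [[0, 0, -0.15], 0]
    - [[0, 0, -0.3], 0]
    - [[0, 0, -0.45], 0]
    - [[0, 0, -0.6], 0]
    - [[0, 0, -0.75], 0]
    - [[0, -0.05, -0.75], 0]
    - [[0, -0.15, -0.75], 0]
    - [[-0.01, -0.3, -0.75], 0]
    - [[-0.02, -0.45, -0.75], 0]
    - [[-0.03, -0.6, -0.75], 0]

```text
time_s: 57.65
ee_pos: [0.54, -0.2557, 0.1916]
eef_rot: [-3.139, 0.003, 0.04]
force: [0.4, 0.1, -7.3]
grip_width: 0.0212
grip_force: 40.0
```

Request:
carry_out:
  motion:
    - [[0, -0.15, 0], 0]
    - [[-0.01, -0.3, 0], 0]
    - [[-0.02, -0.45, 0], 0]
    - [[-0.03, -0.6, 0], 0]
    - [[-0.03, -0.75, 0], 0]

```text
time_s: 58.15
ee_pos: [0.5276, -0.1063, 0.192]
eef_rot: [-3.14, 0.003, 0.04]
force: [1.6, 1.1, -6.7]
grip_width: 0.0208
grip_force: 40.0
```

Request:
carry_out:
  motion:
    - [[0, -0.15, 0], 0]
    - [[-0.01, -0.3, 0], 0]
    - [[-0.02, -0.45, 0], 0]
    - [[-0.03, -0.6, 0], 0]
    - [[-0.03, -0.67, 0], 0]
    - [[-0.03, -0.72, 0], 0]
    - [[-0.03, -0.72, 0], 0]
    - [[-0.03, -0.72, 0], 0]
    - [[-0.03, -0.72, 0], 0]

```text
time_s: 59.05
ee_pos: [0.5175, 0.0344, 0.1939]
eef_rot: [3.141, 0.0, 0.039]
force: [-0.0, -1.6, -7.3]
grip_width: 0.0213
grip_force: 40.0
```

```bash
python3 - <<'E'
from h import *
print(ctrl.get_obs()["ee_pos"],ctrl.get_obs()["grip_width"]);shift([.5181,.0366,.046])
E
```

```text
[0.51747829 0.03439866 0.19392039] 0.02127953790773356
shift [0.0037, -0.011, 0.7396] yaw now 0.03901738639578767
```

Request:
carry_out:
  motion:
    - [[0.002, -0.01, 0.1], 0]
    - [[0.002, -0.01, 0.25], 0]
    - [[0.002, -0.01, 0.4], 0]
    - [[0.002, -0.01, 0.55], 0]
    - [[0.002, -0.01, 0.66], 0]
    - [[0.002, -0.01, 0.71], 0]
    - [[0.002, -0.01, 0.73], 0]
    - [[0.002, -0.01, 0.73], 0]
    - [[0.002, -0.01, 0.73], 0]

```text
time_s: 59.95
ee_pos: [0.5185, 0.0372, 0.0493]
eef_rot: [3.142, -0.002, 0.04]
force: [-0.8, -0.5, -7.5]
grip_width: 0.0219
grip_force: 40.0
```

Request:
carry_out:
  motion:
    - [[0, 0, 0.005], 0]
    - [[0, 0, 0.01], 0]
    - [[0, 0, 0.013], 0]
    - [[0, 0, 0.013], 0]

```text
time_s: 60.35
ee_pos: [0.5182, 0.0373, 0.0464]
eef_rot: [3.142, -0.001, 0.04]
force: [-2.4, 0.3, 4.1]
grip_width: 0.0218
grip_force: 40.0
```

Contact. I'll release, rise and check.

Request:
carry_out:
  motion:
    - [[0, 0, 0], 0]
    - [[0, 0, 0], 0]
    - [[0, 0, 0], 0]
    - [[0, 0, -0.1], 0]
    - [[0, 0, -0.3], 0]
    - [[0, 0, -0.5], 0]
    - [[0, 0, -0.7], 0]
    - [[0, 0, -0.9], 0]
    - [[0, 0, -0.9], 0]
    - [[0, 0, -0.9], 0]
  hand: 0.15

```text
time_s: 61.35
ee_pos: [0.5179, 0.0373, 0.2256]
eef_rot: [3.142, -0.001, 0.04]
force: [-0.2, 0.7, -0.6]
grip_width: 0.0402
grip_force: 0.0
```

```bash
python3 - <<'E'
from h import *
i=camera_info("wrist");p,d=camera("wrist");cv2.imwrite("pics/w8.png",p)
for n,xy,lo,hi,r in (("stepped was .5185 .0361",(.5183,.0375),.120,.14,.02),("round was .5415 -.0224",(.5414,-.021),.106,.13,.03),("square was .5553 .0895",(.5547,.0908),.113,.13,.03),("small was ~.4905 .1265",(.4905,.127),.017,.03,.025),("ring",(.4974,.377),.105,.12,.05)):
    Q=blob(i,d,lo,hi,xy,r)
    if len(Q)>9:print(n,len(Q),circ(Q),np.median(Q[:,2]).round(4))
E
```

```text
stepped was .5185 .0361 386 (array([0.5189, 0.0382]), 0.011) 0.1305
round was .5415 -.0224 677 (array([ 0.5417, -0.0213]), 0.015) 0.1155
square was .5553 .0895 824 (array([0.5554, 0.091 ]), 0.0188) 0.1205
small was ~.4905 .1265 423 (array([0.4878, 0.13  ]), 0.0231) 0.0213
```

View pics/w8.png

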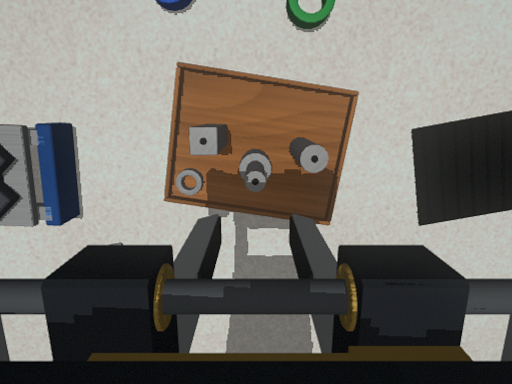

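The square (205,140), stepped (256,175) and round (312,158) punches stand upright in the tray, within about 2 mm of where they started. The small ring at (189,181) is untouched, so I'm handing in.

```bash
python3 -c "
from station import ctrl
print(ctrl.hand_in())"
```

```text
the job is handed in; nothing more can be done
None
```

The job is handed in at about 61 s: the support ring lies flat on the press plate about 1.5 mm off centre, all three punches stand within about 2 mm of where they started, and I saw no sign that the small ring or oil bottle had moved (the bottle was not re-measured).

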